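Empty the offcut bin into the crate

ROBOT

A 6-joint arm with a two-finger parallel gripper is mounted at the origin on a cart in front of the work surface, level with it; the furniture and walls round the work are solid. World frame = base frame: x ahead of the robot, y to its left, z up, the work surface at z = 0. Lengths are in mm, angles in rad, forces in N, time in s.
With the tool pointing down it reaches from about 300 to 775 mm from the base axis. Payload 14.6 kg.
Tool frame: the origin (TCP) lies midway between the tips of the shut fingers; the grasp point (between the pads) lies 19 mm behind it; z points along the fingers, y is the line along which they close (so a half turn about z gives the same grasp; the last joint's range is limited). The gripper opens to 94 mm and grips with 3 to 60 N. Pads are 16 mm wide; open, the fingers measure 119 mm over their backs; the gripper's body (75 mm by 177 mm) begins 78 mm behind the grasp point.
Start: joints at [1.168, 0.3, 1.521, -0, 1.321, -0.067], TCP at [181.236, 519.272, 205.446] pointing down, gripper open.
Joint ranges: [-3.03, 3.03], [-0.79, 2.21], [0.23, 2.52], [-1.04, 4.18], [0, 3.07], [-2.55, 2.55]. Speed limits (rad/s): [2.22, 2.22, 2.57, 3.14, 3.14, 3.14].

INTERFACE

Orientations are given as [roll, pitch, yaw] about the fixed x, y, z axes, in that order (R = Rz(yaw) Ry(pitch) Rx(roll)).
In Python, from cell import * gives the robot as it stands. The module is installed in compiled form; this text tells all that it offers.
- The arm moves only by the tool servo_tool, never from a script. Its argument "motion" is a list of rows, each an object of numbers: "wx", "wy", "wz": the turn, a rotation vector about the tool's x, y, z in units of 2 rad (1.0 is 2 rad); "dx", "dy", "dz": the shift along the tool's x, y, z in units of 10 cm (1.0 is 10 cm); "fingers": the closure, from -1 (fully open) to 1 (shut). In form: [{"wx": .., "wy": .., "wz": .., "dx": .., "dy": .., "dz": .., "fingers": ..}, ...]. A call has 1 to 10 rows; each row is the pose to reach, as a shift and turn from the pose commanded when the call began, along the tool's axes at that moment; what a row does not reach only later rows make up. A row lasts 1/10 s, in which the tool goes at most 50 mm and 8.59 degrees, less where a joint would pass 70% of its speed; a pose out of reach is approached as far as the arm can. A call with a number of a shift or a turn outside -1 to 1 is refused whole. A call with a gripper value outside its range is refused whole. The fingers move at their own pace and stop on an object; "newtons" is the grip in N (left out, the last holds). Time passes only in rows, so rows that repeat a pose let the fingers close. It gives the time, the measured TCP pose, the force, the opening and the grip force at its end, in the units of the state.
- read_state(): the state, without advancing time (a new reading comes with each control period).
- camera(name): name is "scene" or "top" or "wrist"; returns a dict with "image" (480x640x3 uint8, red, green, blue), "fx", "fy", "cx", "cy" (pixels), "R" (3x3) and "t" (3): a world point X has camera coordinates R X + t. Camera axes: x right, y down, z forward; pixel columns grow to the right and rows downward; lengths in mm; the calibration is good to about 2 mm. The wrist camera is an equidistant fisheye: a pixel r from the principal point sees the ray r / f radians off the axis. A picture is of the moment at which its call begins. There is no depth.
- sign_off(): hands the job in; it is judged then, once.
Trained networks look in a picture, given as the dict that the camera call returned (one of the last four; its "shot" number tells which), for a name from the list of things; names that differ only in an ending like _2 or _b are one class to them, and where a whole thing is asked for, a point or a joint stands for the part that bears it (a point fixed in the world has none). Each returns a list of dicts, best first, with "conf" (0 to 1); they miss things now and then, are a little off and sometimes report something else, mostly with a low value. They report only what shows in the picture. A call takes as long as a camera call.
- spot_in(query, picture): "location" ([column, row] in pixels, amid what is visible of it).
- trace(query, picture): "pixels" (480x640 bool, what is visible of it) and "location" ([column, row] in pixels, amid what is visible of it).
The state is a dict: "clock": time; "joints": joint angles; "qd": joint speeds; "effort": joint torques, N m; "eef_pos": TCP position; "eef_rot": TCP orientation; "wrist_force": force on the tool from outside, world axes, zero at the start; "moment": the same for the moment, N m; "finger_gap": finger opening in mm; "finger_force": force on a finger pad.
Only numpy, scipy, OpenCV 4.12 (cv2) and the standard library are available. Lean on these libraries where they do the work, as an engineer would, in place of code of your own. Each camera call takes 0.05 s, during which the arm holds its last target. There are 200 camera calls.

TASK

The steel bin in the rack holds three pine offcuts: take it by the black pull loop at its front, lift it over the rack's retaining lip, draw it out, set it down level on the bare worktop with the offcuts still in it and let go. Then take it again by the black leaning grip at its back and tip the offcuts out over its mouth into the wooden crate, never touching them with the fingers. Finally stand the empty bin upright on the bare worktop and let go; leave the crate, the masking tape, the tape measure and the chisel where they are.

Things in the scene. Friction and masses are not known exactly. Their poses are not given: they have to be found in the camera images.
- bin: steel bin with the offcuts, in the rack. Origin under its centre, open mouth to its -x, z up; body 200 (x) x 120 x 60 high, sheet 3 mm. Flat floor (3 mm up) to x=-35, then a ramp rising 22.5 deg to the mouth edge. Sides 36 high at the mouth. 0.2-0.35 kg. Pine slides on it with friction 0.33 to 0.51: tip it 58 to 68 deg, nose down, to empty it
- bin_pull (a point): centre of the black grip bar of the pull loop in front of the mouth, at (-141, 0, 16.5) mm in bin axes: upright, 10 thick (x) x 66 wide x 27 high (z 3 to 30). Two 6 mm arms at y = -26 and 26, 24.5 mm up, join it to the bin; the 36 mm space between bar and bin is open for a finger. Offcuts leave over it, so a hand here blocks them
- bin_grip (a point): centre of the black grip at the back, at (112.5, 0, 80.2) mm in bin axes: a plate 10 thick x 70 wide (y) x 38 high, leaning 30 deg outwards; it rises along (0.5, 0, 0.866) in bin axes, 19 mm either way of this point. A gripper in line with it is tilted 30 deg, its body leaning away from the mouth. Axes as the bin's
- bin_mouth (a point): middle of the bin's mouth edge, over which the offcuts leave, at (-100, 0, 30) mm in bin axes; axes as the bin's
- offcut_long: pine offcut, 45 x 90 x 38 mm, about 74 g; lies flat in bin, long side roughly along the bin. Origin at the centre of its underside, long side along its y
- offcut_a: pine offcut, 38 x 60 x 19 mm, 21 g, nearer the back; lies flat in bin, long side roughly along the bin. Origin at the centre of its underside, long side along its y
- offcut_b: pine offcut, 38 x 60 x 19 mm, 21 g, nearer the mouth; lies flat in bin, long side roughly along the bin. Origin at the centre of its underside, long side along its y
- rack: grey rack bolted down, front to its -x (the robot's right), origin under its centre. Deck 250 (x) x 158 (y), top 10 mm up; a lip along the front edge rises 8 mm above it: lift the bin 10 to 14 mm before drawing it out. 142 clear between the posts. A wire deck 128 to 139 mm up covers x = -10 to 123; the bin's front lies open before it, its pull loop outside the rack
- crate: open slatted wooden crate, outside 200 (x) x 240 (y) x 66 high, walls 8 mm, inner floor 12 mm up, corner posts inside; origin at the centre of its underside, 1.6 kg. It stands loose on the two mouldings, 31 mm above the worktop
- frame_moulding_a: one of two dark mouldings fixed to the worktop, 31 mm high: together they cover x 0.345 to 0.512 in the world, from y = -0.63 to y = 0.11 (beyond x = 0.432 only to y = 0.05). The worktop is free between their left end and the rack; a lamp flex hangs behind, within x 0.645 to 0.70, y -0.08 to 0.03
- masking_tape: roll of masking tape, 96 across x 25 high, lying on the rack's wire deck: leave it
- tape_measure: yellow tape measure, 39 x 91 x 66 mm, standing on the worktop at the right-hand front corner of the tool chest: leave it
- chisel: wood chisel, 230 mm long, lying behind the mouldings: leave it

How it is judged (in metres and radians):
On the way, in this order (a step that is already met when the one before it is completed fails the run):
1. the bin is held by its front pull loop and has been drawn at least 100 mm out of the rack (distance between the grasp point and bin_pull below 0.05 m and distance of bin from where it was at the start of the episode above 0.1 m and contact force between the fingers and bin above 1 N), for 0.1 s.
2. the bin stands level on the bare worktop, let go, with the three offcuts still in it (height (world z) of bin below 0.007 m and angle between bin's own z axis and vertical below 0.08 rad and contact force between the fingers and bin below 0.1 N and linear speed of bin below 0.03 m/s and x of offcut_long in the frame of bin between -0.1 and 0.1 m and y of offcut_long in the frame of bin between -0.06 and 0.06 m and z of offcut_long in the frame of bin between -0.01 and 0.06 m and x of offcut_a in the frame of bin between -0.1 and 0.1 m and y of offcut_a in the frame of bin between -0.06 and 0.06 m and z of offcut_a in the frame of bin between -0.01 and 0.06 m and x of offcut_b in the frame of bin between -0.1 and 0.1 m and y of offcut_b in the frame of bin between -0.06 and 0.06 m and z of offcut_b in the frame of bin between -0.01 and 0.06 m), for 0.2 s.
3. held by its back grip, the bin is tipped at least 26 degrees with its mouth over the crate (distance between the grasp point and bin_grip below 0.05 m and contact force between the fingers and bin above 1 N and angle between bin's own z axis and vertical above 0.45 rad and x of bin_mouth in the frame of crate between -0.11 and 0.11 m and y of bin_mouth in the frame of crate between -0.13 and 0.13 m), for 0.1 s.
At the end, for the whole second after the job is handed in: all three offcuts lie at rest inside the crate, their origins below its top edge (within 75 mm of its underside); the bin stands on the bare worktop, within about 5 degrees of upright, at rest and let go; the crate is upright (x of offcut_long in the frame of crate between -0.095 and 0.095 m and y of offcut_long in the frame of crate between -0.115 and 0.115 m and z of offcut_long in the frame of crate between 0 and 0.075 m and x of offcut_a in the frame of crate between -0.095 and 0.095 m and y of offcut_a in the frame of crate between -0.115 and 0.115 m and z of offcut_a in the frame of crate between 0 and 0.075 m and x of offcut_b in the frame of crate between -0.095 and 0.095 m and y of offcut_b in the frame of crate between -0.115 and 0.115 m and z of offcut_b in the frame of crate between 0 and 0.075 m and linear speed of each of offcut_long, offcut_a, offcut_b, bin below 0.03 m/s and height (world z) of bin below 0.007 m and angle between bin's own z axis and vertical below 0.08 rad and contact force between the fingers and bin below 0.1 N and angle between crate's own z axis and vertical below 0.05 rad); the robot touches nothing.
It fails at once if the fingers touch an offcut (contact force between the fingers and offcut_long above 0.5 N or contact force between the fingers and offcut_a above 0.5 N or contact force between the fingers and offcut_b above 0.5 N).
It fails at once if the crate is shifted by more than 50 mm (distance of crate from where it was at the start of the episode above 0.05 m).
It fails at once if the roll of masking tape, the tape measure or the chisel is shifted by more than 30 mm (distance of any of masking_tape, tape_measure, chisel from where it was at the start of the episode above 0.03 m).
It also fails if it takes over 67 s, if anything falls off the work surface, if the arm or the gripper's body presses on something with over 40 N, if the wrist force passes 120 N, or if a joint passes its speed limit or range.

## Working session

There is one attempt and no reset: what is moved stays moved. The work goes in short steps, Python scripts to look and compute and a tool call to move; the robot and the scene stay as the last step left them, time stands still between calls to the robot, and variables do not carry over. Pictures are saved under pics/ and viewed, at most 10 in all, crops included, and the job is handed in when it is done.

Besides the shell and the picture viewer there is one more tool, called after "Call:" by a JSON object that holds its "name" and its "arguments", one argument or row to a line. servo_tool: Moves the arm, as the interface text tells. Its arguments: {"type":"object","properties":{"motion":{"type":"array","items":{"type":"object","properties":{"wx":{"type":"number"},"wy":{"type":"number"},"wz":{"type":"number"},"dx":{"type":"number"},"dy":{"type":"number"},"dz":{"type":"number"},"fingers":{"type":"number"}}}},"newtons":{"type":"number"}},"required":["motion"]}

```bash
mkdir -p pics
python3 - <<'E'
from cell import *
import cv2,pickle
s=read_state();print({k:s[k] for k in('clock','joints','eef_pos','eef_rot','finger_gap')})
d={}
for n in('scene','top'):
    c=camera(n);d[n]=c
    cv2.imwrite(f'pics/{n}0.png',c['image'][:,:,::-1])
    print(n,c['fx'],c['fy'],c['cx'],c['cy'],c['R'],c['t'])
    for q in('bin','bin_pull','bin_grip','bin_mouth','rack','crate','offcut_long','offcut_a','masking_tape','tape_measure','chisel'):
        r=spot_in(q,c);print(n,q,[(x['location'],round(x['conf'],2)) for x in r[:3]])
pickle.dump(d,open('d0.pkl','wb'))
E
```

```text
{'clock': 0.0, 'joints': array([ 1.16838472e+00,  3.00460076e-01,  1.52157167e+00,  2.32632374e-06,
        1.32073773e+00, -6.66258047e-02]), 'eef_pos': array([181.14108839, 519.02974375, 204.8963689 ]), 'eef_rot': array([-3.14041859e+00, -8.05974535e-05,  2.80580623e+00]), 'finger_gap': 93.94728738963894}
scene 557.2953661981477 557.2953661981477 324.20598542573293 234.20943870261843 [[ 0.11562335 -0.99320081 -0.01354227]
 [-0.70073547 -0.07189807 -0.70978903]
 [ 0.70398938  0.09155773 -0.70428413]] [ 104.02176716  440.90847276 1318.67229948]
scene bin [([190.0, 272.8], 0.68)]
scene bin_pull [([189.2, 266.3], 0.54)]
scene bin_grip [([191.9, 267.5], 0.51)]
scene bin_mouth [([195.4, 265.1], 0.68)]
scene rack [([193.1, 273.2], 0.84), ([504.1, 271.2], 0.34)]
scene crate [([506.8, 271.3], 0.68)]
scene offcut_long [([199.9, 252.4], 0.74), ([436.6, 233.2], 0.7)]
scene offcut_a []
scene masking_tape []
scene tape_measure [([355.1, 222.9], 0.67)]
scene chisel [([438.5, 233.5], 0.7)]
top 492.2359654001588 492.2359654001588 323.0076683138077 248.3948701144986 [[-0.01347817 -0.99990078 -0.00409485]
 [-0.98696838  0.01396035 -0.16030763]
 [ 0.16034889  0.00188084 -0.98705861]] [ 212.7583419   522.58654538 1238.01020283]
top bin [([222.7, 279.7], 0.86), ([208.5, 290.6], 0.33)]
top bin_pull [([220.9, 278.2], 0.73)]
top bin_grip [([222.8, 278.3], 0.56)]
top bin_mouth [([220.4, 279.3], 0.75), ([359.2, 209.2], 0.72)]
top rack [([190.4, 286.9], 0.92)]
top crate [([543.8, 271.9], 0.82)]
top offcut_long [([194.6, 267.9], 0.87), ([186.0, 290.7], 0.64)]
top offcut_a [([186.2, 290.1], 0.66), ([207.0, 291.1], 0.6), ([195.2, 267.4], 0.46)]
top masking_tape [([152.5, 275.1], 0.83)]
top tape_measure [([355.5, 208.7], 0.89)]
top chisel [([470.2, 205.2], 0.93)]
```

View pics/top0.png

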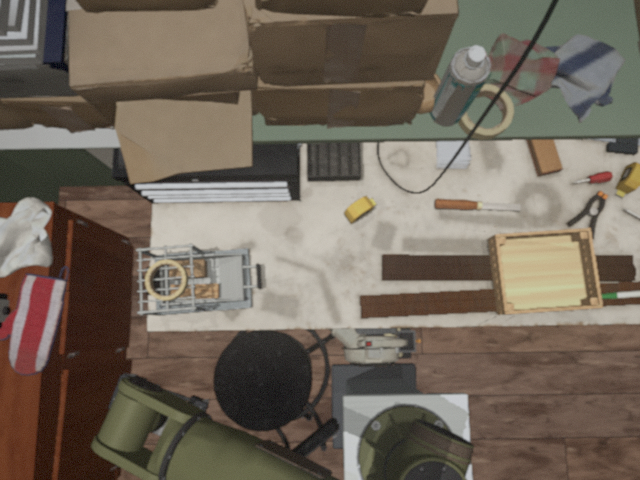

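View pics/scene0.png

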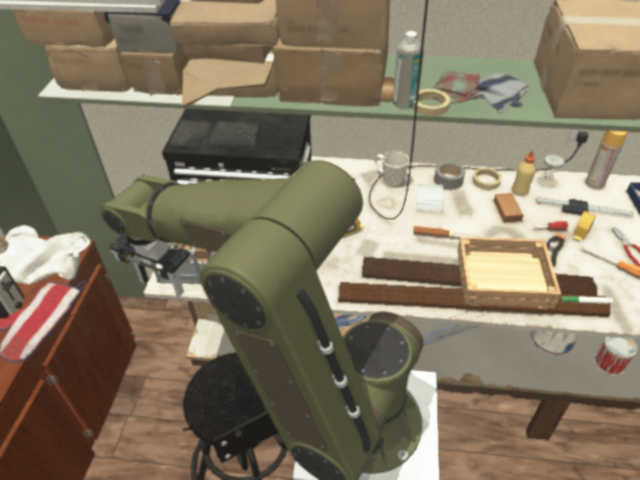

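Top view: rack with bin at about (195,280), pull bar at (261,276), crate centred at (544,272), tape measure at (359,208). Scene view: the arm hides most of the rack; the crate is at (507,271).

```bash
cat > h.py <<'E'
import numpy as np,cv2
from scipy.spatial.transform import Rotation as Ro
def bp(c,px,z):
    R,t=c['R'],np.array(c['t']);d=R.T@np.array([(px[0]-c['cx'])/c['fx'],(px[1]-c['cy'])/c['fy'],1]);o=-R.T@t
    return o+d*(z-o[2])/d[2]
def pr(c,X):
    p=c['R']@np.array(X)+c['t'];return np.array([c['fx']*p[0]/p[2]+c['cx'],c['fy']*p[1]/p[2]+c['cy']])
E
python3 - <<'E'
from h import *
import pickle
d=pickle.load(open('d0.pkl','rb'));c=d['top'];im=c['image']
a=cv2.resize(im[235:325,125:285],None,fx=5,fy=5,interpolation=cv2.INTER_CUBIC)
cv2.imwrite('pics/crop0.png',a[:,:,::-1])
sub=im[255:300,254:272].max(2)
m=np.argwhere(sub<75);pts=np.array([[x+254,y+255] for y,x in m],np.float32);print(len(pts),pts.min(0),pts.max(0))
r=cv2.minAreaRect(pts);print(r)
for p in cv2.boxPoints(r):print(bp(c,p,40))
print('bar c',bp(c,r[0],40))
E
```

```text
53 [257. 265.] [260. 287.]
((258.6850891113281, 276.0165710449219), (22.074710845947266, 2.312588691711426), 86.98721313476562)
[484.53862485 377.46392112  40.        ]
[484.77239332 371.47267294  40.        ]
[427.51176256 368.06600011  40.        ]
[427.28084319 374.01420987  40.        ]
bar c [455.92254224 372.74806783  40.        ]
```

View pics/crop0.png

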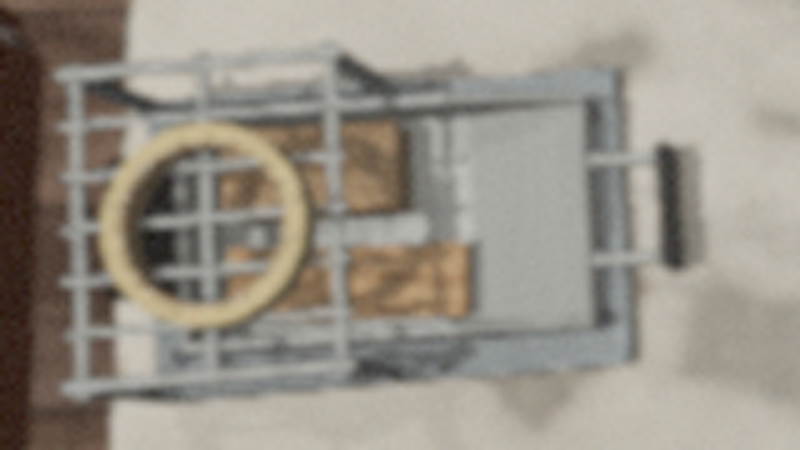

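The crop shows the mouth edge at crop x≈588, the rack's front lip at x≈600–632, and the bar at x≈657–688, y≈145–268. Both offcuts lie well back in the bin.

Run:
```python
from h import *
import pickle
np.set_printoptions(precision=1,suppress=True)
d=pickle.load(open('d0.pkl','rb'));c=d['top']
q=lambda x,y:((x+.5)/5-.5+125,(y+.5)/5-.5+235)
P=lambda n,x,y,z:print(n,bp(c,q(x,y),z))
P('mouth far',583,100,40);P('mouth near',592,325,40)
P('bar topleft',657,145,40);P('bar botleft',664,268,40);P('bar right bottom',688,210,13)
P('lip out far',620,70,18);P('lip out near',632,358,18)
P('arm far',590,160,34);P('arm near',595,260,34)
for n,p,z in(('tape',(359,208),40),('crate c',(544,272),97),('cr1',(489,237),97),('cr2',(590,231),97),('cr3',(602,308),97),('cr4',(499,313),97),('mould left b',(383,268),31),('mould left a',(361,306),31),('chisel l',(435,205),10),('front edge',(300,330),0)):print(n,bp(c,p,z))
print('cam',-c['R'].T@c['t'])
im=c['image'][:,:,::-1]
a=cv2.resize(im[180:330,340:620],None,fx=2.8,fy=2.8,interpolation=cv2.INTER_CUBIC);cv2.imwrite('pics/crop1.png',a)
```

```text
mouth far [512.5 418.7  40. ]
mouth near [395.7 412.5  40. ]
bar topleft [488.4 380.   40. ]
bar botleft [424.5 375.8  40. ]
bar right bottom [457.1 367.1  13. ]
lip out far [531.7 403.   18. ]
lip out near [379.6 395.1  18. ]
arm far [481.8 415.7  34. ]
arm near [429.6 412.4  34. ]
tape [632.6 109.   40. ]
crate c [ 450.  -338.7   97. ]
cr1 [ 539.6 -209.2   97. ]
cr2 [ 551.2 -462.2   97. ]
cr3 [ 359.9 -472.2   97. ]
cr4 [ 351.3 -220.8   97. ]
mould left b [473.4  49.8  31. ]
mould left a [375.7 109.7  31. ]
chisel l [645.4 -98.9  10. ]
front edge [316.7 268.8   0. ]
cam [ 320.1  203.1 1306.6]
```

View pics/crop1.png

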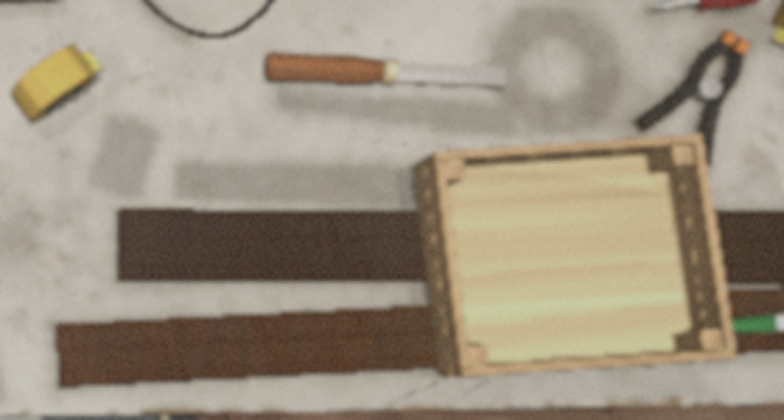

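The measured moulding ends (y = 50 and 110) match the text, so the calibration holds. The bar is at about (456.5, 373.5), bin yaw about 93.1°, and the lip's outer face is 25 mm from the bar. The crate is at about (450, -340).

```bash
cat >> h.py <<'E'
np.set_printoptions(precision=4,suppress=True)
A0=np.radians(93.1)
def Rt(tilt,yaw=A0):
    # tool orientation: y along bin x, z down; tilt>0 (rad): tool leans so its body is toward +bin x
    u=np.array([np.cos(yaw),np.sin(yaw),0]);k=np.array([0,0,1.])
    z=-(np.sin(tilt)*u+np.cos(tilt)*k); y=np.cos(tilt)*u-np.sin(tilt)*k
    return np.column_stack([np.cross(y,z),y,z])
def plan(pos,R,pos0,R0):
    d=R0.T@(np.array(pos)-pos0)/100; w=Ro.from_matrix(R0.T@R).as_rotvec()/2
    print(dict(zip('dx dy dz wx wy wz'.split(),np.round(np.r_[d,w],4))))
def now():
    from cell import read_state
    s=read_state();return s['eef_pos'],Ro.from_euler('xyz',s['eef_rot']).as_matrix()
E
python3 - <<'E'
from h import *
p,R=now()
plan([456.5,373.5,120],Rt(0),p,R)
plan([456.5,373.5,205],Rt(0),p,R)
E
```

```text
{'dx': np.float64(-3.0792), 'dy': np.float64(-0.4689), 'dz': np.float64(0.8542), 'wx': np.float64(-0.0), 'wy': np.float64(-0.0), 'wz': np.float64(-0.195)}
{'dx': np.float64(-3.0792), 'dy': np.float64(-0.4689), 'dz': np.float64(0.0042), 'wx': np.float64(-0.0), 'wy': np.float64(-0.0), 'wz': np.float64(-0.195)}
```

Call:
{"name": "servo_tool", "arguments": {
  "motion": [
    {"dx": -0.5,"fingers": 0.6},
    {"dx": -1,"dy": -0.1,"fingers": 0.6},
    {"dx": -1,"dy": -0.1,"fingers": 0.6}
  ]
}}

```text
schema error: expected keys wx, wy, wz, dx, dy, dz, fingers
```

Call:
{"name": "servo_tool", "arguments": {
  "motion": [
    {"dx": -0.5,"dy": -0.1,"fingers": 0.6},
    {"dx": -1,"dy": -0.2,"fingers": 0.6},
    {"dx": -1,"dy": -0.2,"fingers": 0.6}
  ]
}}

```text
schema error: expected keys wx, wy, wz, dx, dy, dz, fingers
```

Run:
```python
from h import *
p,R=now();print(p)
plan([456.5,373.5,75],Rt(0),p,R)
plan([456.5,373.5,120],Rt(0),p,R)
```

```text
[181.2404 519.2624 205.43  ]
{'dx': np.float64(-3.0793), 'dy': np.float64(-0.4688), 'dz': np.float64(1.3042), 'wx': np.float64(-0.0), 'wy': np.float64(-0.0), 'wz': np.float64(-0.195)}
{'dx': np.float64(-3.0792), 'dy': np.float64(-0.4689), 'dz': np.float64(0.8542), 'wx': np.float64(-0.0), 'wy': np.float64(-0.0), 'wz': np.float64(-0.195)}
```

All keys are required in every row.

Call:
{"name": "servo_tool", "arguments": {
  "motion": [
    {"dx": -0.5,"dy": 0,"dz": 0,"wx": 0,"wy": 0,"wz": 0,"fingers": 0.6},
    {"dx": -1,"dy": 0,"dz": 0,"wx": 0,"wy": 0,"wz": 0,"fingers": 0.6},
    {"dx": -1,"dy": 0,"dz": 0,"wx": 0,"wy": 0,"wz": 0,"fingers": 0.6}
  ]
}}

```text
clock: 1.5
eef_pos: [279.8, 484.5, 205.3]
eef_rot: [-3.141, 0.001, 2.801]
wrist_force: [-0.8, 0.4, 0.6]
finger_gap: 73.3
finger_force: 0.0
```

Call:
{"name": "servo_tool", "arguments": {
  "motion": [
    {"dx": -0.5,"dy": -0.2,"dz": 0,"wx": 0,"wy": 0,"wz": 0,"fingers": 0.6},
    {"dx": -1,"dy": -0.4,"dz": 0,"wx": 0,"wy": 0,"wz": 0,"fingers": 0.6},
    {"dx": -1,"dy": -0.45,"dz": 0,"wx": 0,"wy": 0,"wz": 0,"fingers": 0.6}
  ]
}}

```text
clock: 1.8
eef_pos: [357.7, 408.6, 205.4]
eef_rot: [-3.141, 0.0, 2.803]
wrist_force: [-0.3, 1.2, -0.0]
finger_gap: 49.3
finger_force: 0.0
```

Call:
{"name": "servo_tool", "arguments": {
  "motion": [
    {"dx": -0.5,"dy": 0,"dz": 0.2,"wx": 0,"wy": 0,"wz": -0.07,"fingers": 0.6},
    {"dx": -1,"dy": 0,"dz": 0.5,"wx": 0,"wy": 0,"wz": -0.14,"fingers": 0.6},
    {"dx": -1,"dy": 0,"dz": 0.8,"wx": 0,"wy": 0,"wz": -0.195,"fingers": 0.6},
    {"dx": -1,"dy": 0,"dz": 0.8,"wx": 0,"wy": 0,"wz": -0.195,"fingers": 0.6}
  ]
}}

```text
clock: 2.2
eef_pos: [448.5, 376.4, 121.0]
eef_rot: [-3.137, -0.006, -3.087]
wrist_force: [-0.6, 0.4, -0.5]
finger_gap: 19.8
finger_force: 0.0
```

Run:
```python
from h import *
from cell import *
s=read_state();print(s['clock'],s['joints'],s['finger_gap'])
p,R=now();print(p)
plan([456.5,373.5,60],Rt(0),p,R)
plan([456.5,373.5,13],Rt(0),p,R)
c=camera('wrist');cv2.imwrite('pics/w1.png',c['image'][:,:,::-1]);print(c['fx'],c['cx'],c['cy'],c['R'],c['t'])
```

```text
2.2 [ 0.6356  0.4615  1.5031  0.0001  1.1847 -0.9895] 19.837191444713543
[448.5122 376.4062 120.9586]
{'dx': np.float64(-0.0821), 'dy': np.float64(-0.0308), 'dz': np.float64(0.6092), 'wx': np.float64(-0.0021), 'wy': np.float64(-0.0032), 'wz': np.float64(0.0001)}
{'dx': np.float64(-0.0851), 'dy': np.float64(-0.0289), 'dz': np.float64(1.0792), 'wx': np.float64(-0.0021), 'wy': np.float64(-0.0032), 'wz': np.float64(0.0001)}
371.64829954431775 321.323736211506 247.88973956011978 [[-0.0551  0.9985 -0.004 ]
 [ 0.9734  0.0546  0.2224]
 [ 0.2222  0.0084 -0.975 ]] [-351.197  -461.1718  204.2132]
```

View pics/w1.png

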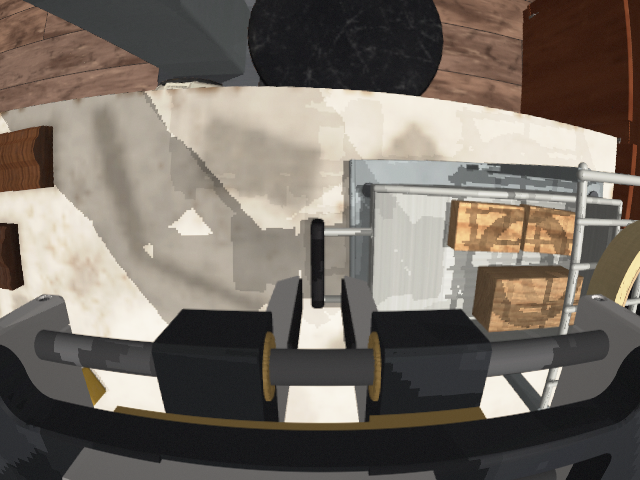

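The wrist picture shows the bar at columns 311–325, rows 218–307, roughly between the fingertips. The lip's outer edge is near column 350. I'll back-project these to check.

```bash
cat >> h.py <<'E'
def bpf(c,px,z):
    v=np.array([px[0]-c['cx'],px[1]-c['cy']]);r=np.linalg.norm(v);th=r/c['fx']
    d=c['R'].T@np.r_[v/r*np.sin(th),np.cos(th)];o=-c['R'].T@np.array(c['t']);return o+d*(z-o[2])/d[2]
E
python3 - <<'E'
from h import *
from cell import *
p,R=now();print(p)
c=camera('wrist');im=c['image'].astype(int)
print(im[240:300:20,300:356].max(2))
for px in((311,260),(325,260),(317,220),(318,305),(350,180),(351,300),(372,230)):
    print(px,bpf(c,px,40),bpf(c,px,18))
plan([456.5,373.5,60],Rt(0),p,R)
plan([456.5,373.5,13],Rt(0),p,R)
E
```

```text
[448.5044 377.683  123.9804]
[[147 147 136 131 130 130 130 127  81  40  21  23  25  25  24  30  28  28
   28  26  22  44  89 143 144 146 145 145 146 147 149 148 149 148 148 148
  149 149 149 152 152 151 142 135 136 134 134 104  96 105 114 114 105 101
  112 111]
 [152 153 152 144 135 136 135 134 110  56  23  23  24  24  26  25  27  28
   41  42  37  50  95 150 153 155 154 154 154 156 154 154 153 154 153 153
  149 150 151 149 146 146 144 137 127 128 126 100  88 102 113 114 106 102
  112 112]
 [ 36  20  71 127 154 155 153 137 137  74  26  32  32  37  39  41  41  45
   43  42  39  40  73 154 158 158 160 160 160 160 161 161 162 160 160 160
  159 158 160 159 105  55  20  51  84 108 106 107 106 108 107 107 107 107
  106 107]]
(311, 260) [453.9142 370.7606  40.    ] [459.7861 370.3903  18.    ]
(325, 260) [453.3732 381.002   40.    ] [459.1998 381.488   18.    ]
(317, 220) [424.1308 373.6841  40.    ] [427.5122 373.5582  18.    ]
(318, 305) [489.0193 377.6351  40.    ] [497.8264 377.8396  18.    ]
(350, 180) [394.2371 395.4969  40.    ] [395.1189 397.1949  18.    ]
(351, 300) [483.7082 402.4     40.    ] [492.0712 404.6752  18.    ]
(372, 230) [429.2354 413.7576  40.    ] [433.0437 416.9824  18.    ]
{'dx': np.float64(-0.08), 'dy': np.float64(-0.0445), 'dz': np.float64(0.6396), 'wx': np.float64(-0.0011), 'wy': np.float64(-0.0018), 'wz': np.float64(-0.0014)}
{'dx': np.float64(-0.0817), 'dy': np.float64(-0.0435), 'dz': np.float64(1.1096), 'wx': np.float64(-0.0011), 'wy': np.float64(-0.0018), 'wz': np.float64(-0.0014)}
```

Call:
{"name": "servo_tool", "arguments": {
  "motion": [
    {"dx": -0.08,"dy": -0.03,"dz": 0.35,"wx": 0,"wy": 0,"wz": 0,"fingers": 0.6},
    {"dx": -0.08,"dy": -0.03,"dz": 0.64,"wx": 0,"wy": 0,"wz": 0,"fingers": 0.6},
    {"dx": -0.08,"dy": -0.03,"dz": 0.64,"wx": 0,"wy": 0,"wz": 0,"fingers": 0.6},
    {"dx": -0.08,"dy": -0.03,"dz": 0.64,"wx": 0,"wy": 0,"wz": 0,"fingers": 0.6}
  ]
}}

```text
clock: 2.7
eef_pos: [457.7, 376.6, 63.8]
eef_rot: [3.14, 0.002, -3.088]
wrist_force: [0.6, -0.3, 0.7]
finger_gap: 18.9
finger_force: 0.0
```

Run:
```python
from h import *
from cell import *
c=camera('wrist');cv2.imwrite('pics/w2.png',c['image'][150:400,200:480,::-1])
p,R=now();print(p)
for px in((311,200),):pass
plan([456.5,375,14],Rt(0),p,R)
```

```text
[458.1126 376.6981  64.3102]
{'dx': np.float64(0.0184), 'dy': np.float64(-0.0171), 'dz': np.float64(0.503), 'wx': np.float64(0.001), 'wy': np.float64(0.0014), 'wz': np.float64(-0.0001)}
```

View pics/w2.png

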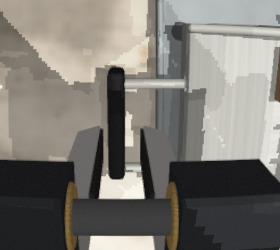

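The bar sits about 3 mm left of the finger centre (crop column 117 against 122), so I aim for y ≈ 374.5.

Call:
{"name": "servo_tool", "arguments": {
  "motion": [
    {"dx": 0.01,"dy": -0.022,"dz": 0.15,"wx": 0,"wy": 0,"wz": 0,"fingers": 0.6},
    {"dx": 0.01,"dy": -0.022,"dz": 0.35,"wx": 0,"wy": 0,"wz": 0,"fingers": 0.6},
    {"dx": 0.01,"dy": -0.022,"dz": 0.5,"wx": 0,"wy": 0,"wz": 0,"fingers": 0.6},
    {"dx": 0.01,"dy": -0.022,"dz": 0.5,"wx": 0,"wy": 0,"wz": 0,"fingers": 0.6},
    {"dx": 0.01,"dy": -0.022,"dz": 0.5,"wx": 0,"wy": 0,"wz": 0,"fingers": 0.6}
  ]
}}

```text
clock: 3.25
eef_pos: [457.3, 373.6, 12.6]
eef_rot: [3.141, 0.001, -3.087]
wrist_force: [-0.1, -0.2, -0.7]
finger_gap: 18.9
finger_force: 0.0
```

Call:
{"name": "servo_tool", "arguments": {
  "motion": [
    {"dx": 0,"dy": 0,"dz": 0,"wx": 0,"wy": 0,"wz": 0,"fingers": 1},
    {"dx": 0,"dy": 0,"dz": 0,"wx": 0,"wy": 0,"wz": 0,"fingers": 1},
    {"dx": 0,"dy": 0,"dz": 0,"wx": 0,"wy": 0,"wz": 0,"fingers": 1},
    {"dx": 0,"dy": 0,"dz": 0,"wx": 0,"wy": 0,"wz": 0,"fingers": 1},
    {"dx": 0,"dy": 0,"dz": 0,"wx": 0,"wy": 0,"wz": 0,"fingers": 1},
    {"dx": 0,"dy": 0,"dz": 0,"wx": 0,"wy": 0,"wz": 0,"fingers": 1}
  ],
  "newtons": 60
}}

```text
clock: 3.85
eef_pos: [457.4, 373.5, 12.6]
eef_rot: [3.141, 0.001, -3.087]
wrist_force: [-1.4, 0.1, 7.0]
finger_gap: 9.7
finger_force: 60.0
```

Call:
{"name": "servo_tool", "arguments": {
  "motion": [
    {"dx": 0,"dy": 0,"dz": -0.03,"wx": 0,"wy": 0,"wz": 0,"fingers": 1},
    {"dx": 0,"dy": 0,"dz": -0.06,"wx": 0,"wy": 0,"wz": 0,"fingers": 1},
    {"dx": 0,"dy": 0,"dz": -0.1,"wx": 0,"wy": 0,"wz": 0,"fingers": 1},
    {"dx": 0,"dy": 0,"dz": -0.12,"wx": 0,"wy": 0,"wz": 0,"fingers": 1},
    {"dx": 0,"dy": 0,"dz": -0.13,"wx": 0,"wy": 0,"wz": 0,"fingers": 1},
    {"dx": 0,"dy": 0,"dz": -0.13,"wx": 0,"wy": 0,"wz": 0,"fingers": 1}
  ]
}}

```text
clock: 4.45
eef_pos: [456.9, 373.1, 24.5]
eef_rot: [-3.142, 0.0, -3.087]
wrist_force: [0.3, 0.3, -3.6]
finger_gap: 9.2
finger_force: 60.0
```

Run:
```python
from h import *
from cell import *
s=read_state();print(s['eef_pos'],s['eef_rot'],s['wrist_force'],s['moment'],s['finger_gap'])
c=camera('wrist');cv2.imwrite('pics/w3.png',c['image'][100:420,200:640,::-1])
```

```text
[456.9184 373.1007  24.5276] [-3.1415  0.     -3.0874] [ 0.3398  0.2711 -3.6131] [-0.5013 -0.051  -0.0573] 9.218263175142441
```

View pics/w3.png

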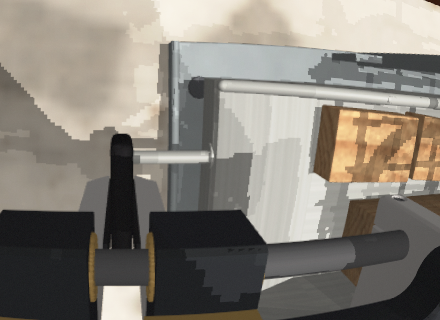

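Held fully: 3.6 N and 0.5 N m, consistent with the load about 140 mm behind the grip. Drawing it out straight.

Call:
{"name": "servo_tool", "arguments": {
  "motion": [
    {"dx": 0,"dy": -0.05,"dz": 0,"wx": 0,"wy": 0,"wz": 0,"fingers": 1},
    {"dx": 0,"dy": -0.15,"dz": 0,"wx": 0,"wy": 0,"wz": 0,"fingers": 1},
    {"dx": 0,"dy": -0.27,"dz": 0,"wx": 0,"wy": 0,"wz": 0,"fingers": 1},
    {"dx": 0,"dy": -0.4,"dz": 0,"wx": 0,"wy": 0,"wz": 0,"fingers": 1},
    {"dx": 0,"dy": -0.53,"dz": 0,"wx": 0,"wy": 0,"wz": 0,"fingers": 1},
    {"dx": 0,"dy": -0.66,"dz": 0,"wx": 0,"wy": 0,"wz": 0,"fingers": 1},
    {"dx": 0,"dy": -0.79,"dz": 0,"wx": 0,"wy": 0,"wz": 0,"fingers": 1},
    {"dx": 0,"dy": -0.9,"dz": 0,"wx": 0,"wy": 0,"wz": 0,"fingers": 1},
    {"dx": 0,"dy": -0.97,"dz": 0,"wx": 0,"wy": 0,"wz": 0,"fingers": 1},
    {"dx": 0,"dy": -1,"dz": 0,"wx": 0,"wy": 0,"wz": 0,"fingers": 1}
  ]
}}

```text
clock: 5.5
eef_pos: [462.5, 272.6, 24.5]
eef_rot: [3.142, 0.0, -3.088]
wrist_force: [0.5, 0.0, -2.3]
finger_gap: 9.8
finger_force: 60.0
```

Run:
```python
from h import *
from cell import *
s=read_state();print(s['eef_pos'],s['eef_rot'],s['wrist_force'],s['moment'],s['finger_gap'])
c=camera('top');cv2.imwrite('pics/t3.png',cv2.resize(c['image'][225:335,125:325,::-1],None,fx=4,fy=4,interpolation=cv2.INTER_CUBIC))
```

```text
[462.496  272.592   24.5402] [ 3.1415  0.0002 -3.088 ] [ 0.4544  0.0267 -2.3107] [-0.5865 -0.0271 -0.0274] 9.75437470897279
```

View pics/t3.png

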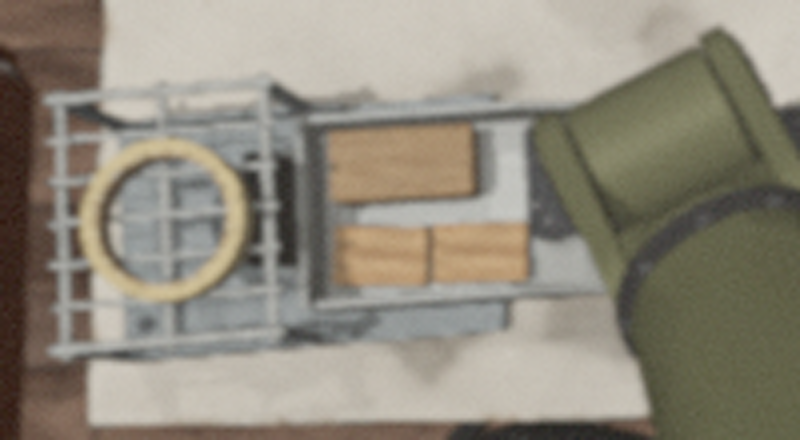

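The bin is coming out straight with all three offcuts in it: long at crop (402,160), the two small ones at (380,255) and (478,252). I continue, raising it slightly once the grip is clear of the wire deck.

Call:
{"name": "servo_tool", "arguments": {
  "motion": [
    {"dx": 0,"dy": -0.05,"dz": 0,"wx": 0,"wy": 0,"wz": 0,"fingers": 1},
    {"dx": 0,"dy": -0.15,"dz": 0,"wx": 0,"wy": 0,"wz": 0,"fingers": 1},
    {"dx": 0,"dy": -0.27,"dz": 0,"wx": 0,"wy": 0,"wz": 0,"fingers": 1},
    {"dx": 0,"dy": -0.4,"dz": 0,"wx": 0,"wy": 0,"wz": 0,"fingers": 1},
    {"dx": 0,"dy": -0.53,"dz": -0.03,"wx": 0,"wy": 0,"wz": 0,"fingers": 1},
    {"dx": 0,"dy": -0.66,"dz": -0.06,"wx": 0,"wy": 0,"wz": 0,"fingers": 1},
    {"dx": 0,"dy": -0.79,"dz": -0.09,"wx": 0,"wy": 0,"wz": 0,"fingers": 1},
    {"dx": 0,"dy": -0.9,"dz": -0.1,"wx": 0,"wy": 0,"wz": 0,"fingers": 1},
    {"dx": 0,"dy": -0.97,"dz": -0.1,"wx": 0,"wy": 0,"wz": 0,"fingers": 1},
    {"dx": 0,"dy": -1,"dz": -0.1,"wx": 0,"wy": 0,"wz": 0,"fingers": 1}
  ]
}}

```text
clock: 6.55
eef_pos: [467.8, 172.7, 34.5]
eef_rot: [-3.142, 0.0, -3.088]
wrist_force: [0.2, 0.4, -4.9]
finger_gap: 9.9
finger_force: 60.0
```

Run:
```python
from h import *
from cell import *
s=read_state();print(s['eef_pos'],s['eef_rot'],s['wrist_force'],s['moment'],s['finger_gap'])
p,R=now();plan([515,80,36],Rt(0),p,R)
```

```text
[467.8465 172.6804  34.4617] [-3.1416  0.0001 -3.088 ] [ 0.2118  0.4296 -4.9138] [-0.5519  0.01   -0.0086] 9.879631740531037
{'dx': np.float64(-0.4212), 'dy': np.float64(-0.9507), 'dz': np.float64(-0.0153), 'wx': np.float64(-0.0), 'wy': np.float64(0.0), 'wz': np.float64(-0.0003)}
```

Call:
{"name": "servo_tool", "arguments": {
  "motion": [
    {"dx": 0,"dy": -0.06,"dz": 0,"wx": 0,"wy": 0,"wz": 0,"fingers": 1},
    {"dx": -0.04,"dy": -0.16,"dz": 0,"wx": 0,"wy": 0,"wz": 0,"fingers": 1},
    {"dx": -0.1,"dy": -0.28,"dz": 0,"wx": 0,"wy": 0,"wz": 0,"fingers": 1},
    {"dx": -0.17,"dy": -0.42,"dz": 0,"wx": 0,"wy": 0,"wz": 0,"fingers": 1},
    {"dx": -0.24,"dy": -0.56,"dz": 0,"wx": 0,"wy": 0,"wz": 0,"fingers": 1},
    {"dx": -0.31,"dy": -0.7,"dz": 0,"wx": 0,"wy": 0,"wz": 0,"fingers": 1},
    {"dx": -0.37,"dy": -0.82,"dz": 0,"wx": 0,"wy": 0,"wz": 0,"fingers": 1},
    {"dx": -0.4,"dy": -0.9,"dz": 0,"wx": 0,"wy": 0,"wz": 0,"fingers": 1},
    {"dx": -0.42,"dy": -0.94,"dz": 0,"wx": 0,"wy": 0,"wz": 0,"fingers": 1},
    {"dx": -0.42,"dy": -0.95,"dz": 0,"wx": 0,"wy": 0,"wz": 0,"fingers": 1}
  ]
}}

```text
clock: 7.55
eef_pos: [515.0, 80.5, 34.4]
eef_rot: [-3.142, -0.0, -3.088]
wrist_force: [0.2, -0.3, -2.8]
finger_gap: 9.7
finger_force: 60.0
```

Call:
{"name": "servo_tool", "arguments": {
  "motion": [
    {"dx": 0,"dy": 0,"dz": 0.05,"wx": 0,"wy": 0,"wz": 0,"fingers": 1},
    {"dx": 0,"dy": 0,"dz": 0.1,"wx": 0,"wy": 0,"wz": 0,"fingers": 1},
    {"dx": 0,"dy": 0,"dz": 0.14,"wx": 0,"wy": 0,"wz": 0,"fingers": 1},
    {"dx": 0,"dy": 0,"dz": 0.18,"wx": 0,"wy": 0,"wz": 0,"fingers": 1},
    {"dx": 0,"dy": 0,"dz": 0.21,"wx": 0,"wy": 0,"wz": 0,"fingers": 1},
    {"dx": 0,"dy": 0,"dz": 0.23,"wx": 0,"wy": 0,"wz": 0,"fingers": 1},
    {"dx": 0,"dy": 0,"dz": 0.24,"wx": 0,"wy": 0,"wz": 0,"fingers": 1}
  ]
}}

```text
clock: 8.25
eef_pos: [514.8, 80.9, 10.2]
eef_rot: [3.142, -0.0, -3.087]
wrist_force: [0.7, 0.8, -3.7]
finger_gap: 9.5
finger_force: 60.0
```

Run:
```python
from h import *
from cell import *
s=read_state();print(s['eef_pos'],s['eef_rot'],s['wrist_force'],s['moment'],s['finger_gap'])
```

```text
[514.8095  80.8562  10.2486] [ 3.1416 -0.0002 -3.0873] [ 0.7337  0.8412 -3.7195] [-0.5011 -0.017  -0.0046] 9.47339355655512
```

Call:
{"name": "servo_tool", "arguments": {
  "motion": [
    {"dx": 0,"dy": 0,"dz": 0.02,"wx": 0,"wy": 0,"wz": 0,"fingers": 1},
    {"dx": 0,"dy": 0,"dz": 0.04,"wx": 0,"wy": 0,"wz": 0,"fingers": 1},
    {"dx": 0,"dy": 0,"dz": 0.055,"wx": 0,"wy": 0,"wz": 0,"fingers": 1},
    {"dx": 0,"dy": 0,"dz": 0.065,"wx": 0,"wy": 0,"wz": 0,"fingers": 1},
    {"dx": 0,"dy": 0,"dz": 0.07,"wx": 0,"wy": 0,"wz": 0,"fingers": 1},
    {"dx": 0,"dy": 0,"dz": 0.07,"wx": 0,"wy": 0,"wz": 0,"fingers": 1}
  ]
}}

```text
clock: 8.85
eef_pos: [515.0, 80.8, 3.5]
eef_rot: [3.142, 0.0, -3.087]
wrist_force: [-1.2, -0.9, -1.7]
finger_gap: 9.2
finger_force: 60.0
```

Call:
{"name": "servo_tool", "arguments": {
  "motion": [
    {"dx": 0,"dy": 0,"dz": 0,"wx": 0,"wy": 0,"wz": 0,"fingers": 0.72},
    {"dx": 0,"dy": 0,"dz": 0,"wx": 0,"wy": 0,"wz": 0,"fingers": 0.6},
    {"dx": 0,"dy": 0,"dz": 0,"wx": 0,"wy": 0,"wz": 0,"fingers": 0.6},
    {"dx": 0,"dy": 0,"dz": 0,"wx": 0,"wy": 0,"wz": 0,"fingers": 0.6},
    {"dx": 0,"dy": 0,"dz": 0,"wx": 0,"wy": 0,"wz": 0,"fingers": 0.6}
  ]
}}

```text
clock: 9.35
eef_pos: [514.9, 80.8, 3.5]
eef_rot: [3.142, 0.0, -3.087]
wrist_force: [-0.6, 0.1, 0.2]
finger_gap: 19.1
finger_force: 0.0
```

Released. Going up, then checking the bin's pose.

Call:
{"name": "servo_tool", "arguments": {
  "motion": [
    {"dx": 0,"dy": 0,"dz": -0.1,"wx": 0,"wy": 0,"wz": 0,"fingers": 0.6},
    {"dx": 0,"dy": 0,"dz": -0.3,"wx": 0,"wy": 0,"wz": 0,"fingers": 0.6},
    {"dx": 0,"dy": 0,"dz": -0.6,"wx": 0,"wy": 0,"wz": 0,"fingers": 0.6},
    {"dx": 0,"dy": 0,"dz": -1,"wx": 0,"wy": 0,"wz": 0,"fingers": 0.6}
  ]
}}

```text
clock: 9.75
eef_pos: [514.0, 80.8, 104.2]
eef_rot: [-3.142, -0.002, -3.087]
wrist_force: [-0.3, -0.7, 0.1]
finger_gap: 18.7
finger_force: 0.0
```

Call:
{"name": "servo_tool", "arguments": {
  "motion": [
    {"dx": 0,"dy": -0.3,"dz": -0.5,"wx": 0,"wy": 0,"wz": 0,"fingers": 0.4},
    {"dx": 0,"dy": -0.8,"dz": -1,"wx": 0,"wy": 0,"wz": 0,"fingers": 0.4},
    {"dx": 0,"dy": -1,"dz": -1,"wx": 0,"wy": 0,"wz": 0,"fingers": 0.4},
    {"dx": 0,"dy": -1,"dz": -1,"wx": 0,"wy": 0,"wz": 0,"fingers": 0.4}
  ]
}}

```text
clock: 10.15
eef_pos: [521.3, -22.4, 207.5]
eef_rot: [-3.14, 0.006, -3.091]
wrist_force: [0.2, -0.5, -0.4]
finger_gap: 28.0
finger_force: 0.0
```

Run:
```python
from h import *
from cell import *
import pickle
c=camera('top');pickle.dump(c,open('t4.pkl','wb'));p,R=now();print(p)
print(pr(c,[507,222,30]))
for q in('bin','bin_grip','bin_pull'):print(q,[(x['location'],round(x['conf'],2)) for x in spot_in(q,c)[:2]])
cv2.imwrite('pics/t4.png',cv2.resize(c['image'][210:330,255:415,::-1],None,fx=5,fy=5,interpolation=cv2.INTER_CUBIC))
```

```text
[520.6231 -20.6104 205.3686]
[316.8358 256.2103]
bin [([325.6, 257.6], 0.79)]
bin_grip [([327.1, 256.2], 0.68)]
bin_pull [([327.0, 257.4], 0.95)]
```

View pics/t4.png

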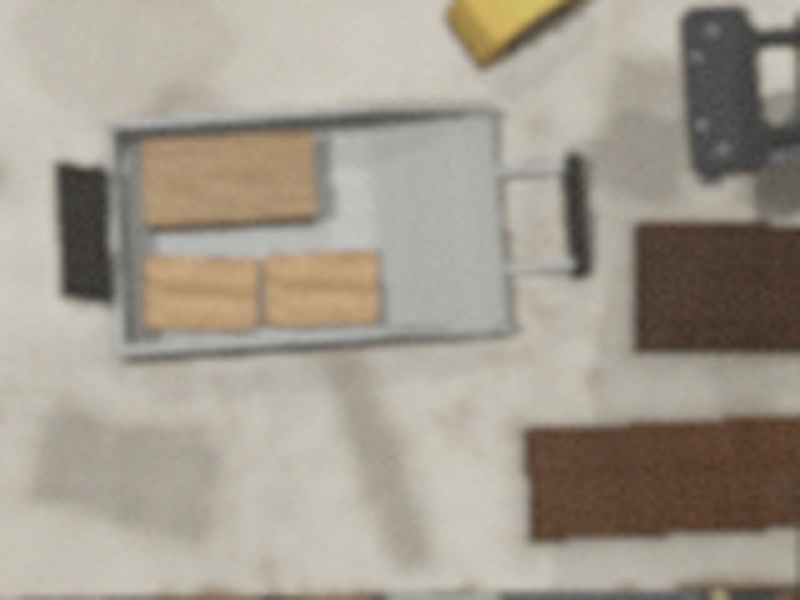

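The bin stands on the bare worktop with all three offcuts in it. The grip plate is at crop (58–108, 163–298) and the bar at (577,213).

Run:
```python
from h import *
import pickle
c=pickle.load(open('t4.pkl','rb'))
q=lambda x,y:((x+.5)/5-.5+255,(y+.5)/5-.5+210)
P=lambda n,x,y,z:print(n,bp(c,q(x,y),z))
P('mouth far',497,110,36);P('mouth near',514,333,36)
P('back far',112,128,60);P('back near',125,357,60)
P('grip far',57,163,94);P('grip near',65,298,94)
P('bar',567,155,30);P('bar',575,275,30)
yaw=A0;u=np.array([np.cos(yaw),np.sin(yaw),0])
cen=np.array([514.9,80.8,0])+141*u;g=cen+112.5*u+[0,0,80.2];print('cen',cen,'grip',g)
Rg=Rt(np.pi/6);p,R=np.array([520.6,-20.6,205.4]),now()[1]
for so in(90,-16):
    print('tcp',g-so*Rg[:,2]);plan(g-so*Rg[:,2],Rg,p,R)
```

```text
mouth far [570.1237 123.4577  36.    ]
mouth near [452.315  117.4267  36.    ]
back far [558.7845 323.6222  60.    ]
back near [440.3317 316.8391  60.    ]
grip far [534.8439 347.8403  94.    ]
grip near [466.8007 343.5245  94.    ]
bar [546.639   86.7972  30.    ]
bar [482.9121  84.4103  30.    ]
cen [507.2749 221.5937   0.    ] grip [501.191 333.929  80.2  ]
tcp [498.7575 378.8632 158.1423]
{'dx': np.float64(-0.0009), 'dy': np.float64(4.0004), 'dz': np.float64(0.474), 'wx': np.float64(0.262), 'wy': np.float64(-0.0005), 'wz': np.float64(0.0004)}
tcp [501.6237 325.9408  66.3436]
{'dx': np.float64(-0.0016), 'dy': np.float64(3.4701), 'dz': np.float64(1.3918), 'wx': np.float64(0.262), 'wy': np.float64(-0.0005), 'wz': np.float64(0.0004)}
```

Call:
{"name": "servo_tool", "arguments": {
  "motion": [
    {"dx": 0,"dy": 0.4,"dz": 0,"wx": 0,"wy": 0,"wz": 0,"fingers": 0.36},
    {"dx": 0,"dy": 0.8,"dz": 0,"wx": 0,"wy": 0,"wz": 0,"fingers": 0.36},
    {"dx": 0,"dy": 1,"dz": 0,"wx": 0,"wy": 0,"wz": 0,"fingers": 0.36}
  ]
}}

```text
clock: 10.65
eef_pos: [513.9, 84.2, 202.6]
eef_rot: [3.141, -0.002, -3.085]
wrist_force: [0.1, -1.1, 0.3]
finger_gap: 30.0
finger_force: 0.0
```

Call:
{"name": "servo_tool", "arguments": {
  "motion": [
    {"dx": 0,"dy": 0.4,"dz": 0,"wx": 0,"wy": 0,"wz": 0,"fingers": 0.36},
    {"dx": 0,"dy": 0.8,"dz": 0,"wx": 0,"wy": 0,"wz": 0,"fingers": 0.36},
    {"dx": 0,"dy": 1,"dz": 0,"wx": 0,"wy": 0,"wz": 0,"fingers": 0.36}
  ]
}}

```text
clock: 10.95
eef_pos: [508.1, 184.3, 202.5]
eef_rot: [3.142, -0.002, -3.084]
wrist_force: [0.9, 0.1, -0.4]
finger_gap: 30.5
finger_force: 0.0
```

Call:
{"name": "servo_tool", "arguments": {
  "motion": [
    {"dx": 0,"dy": 0.4,"dz": 0,"wx": 0,"wy": 0,"wz": 0,"fingers": 0.36},
    {"dx": 0,"dy": 0.8,"dz": 0,"wx": 0,"wy": 0,"wz": 0,"fingers": 0.36},
    {"dx": 0,"dy": 1,"dz": 0,"wx": 0,"wy": 0,"wz": 0,"fingers": 0.36}
  ]
}}

```text
clock: 11.25
eef_pos: [502.4, 284.1, 202.4]
eef_rot: [-3.141, -0.002, -3.084]
wrist_force: [1.0, -0.2, -0.6]
finger_gap: 30.3
finger_force: 0.0
```

Call:
{"name": "servo_tool", "arguments": {
  "motion": [
    {"dx": 0,"dy": 0.25,"dz": 0,"wx": 0.06,"wy": 0,"wz": 0,"fingers": 0.36},
    {"dx": 0,"dy": 0.5,"dz": 0,"wx": 0.12,"wy": 0,"wz": 0,"fingers": 0.36},
    {"dx": 0,"dy": 0.75,"dz": 0,"wx": 0.18,"wy": 0,"wz": 0,"fingers": 0.36},
    {"dx": 0,"dy": 0.95,"dz": 0,"wx": 0.24,"wy": 0,"wz": 0,"fingers": 0.36},
    {"dx": 0,"dy": 1,"dz": 0,"wx": 0.262,"wy": 0,"wz": 0,"fingers": 0.36},
    {"dx": 0,"dy": 1,"dz": 0,"wx": 0.262,"wy": 0,"wz": 0,"fingers": 0.36}
  ]
}}

```text
clock: 11.85
eef_pos: [496.8, 382.7, 200.7]
eef_rot: [-2.614, -0.003, -3.083]
wrist_force: [-0.1, -0.4, -0.2]
finger_gap: 30.2
finger_force: 0.0
```

Run:
```python
from h import *
from cell import *
s=read_state();print(s['joints'],s['eef_rot'],s['finger_gap'],s['clock'])
g=np.array([500.3,332.9,80.2]);Rg=Rt(np.pi/6,np.radians(93.2));p,R=now();print(p)
for so in(60,-16):
    print('tcp',g-so*Rg[:,2]);plan(g-so*Rg[:,2],Rg,p,R)
```

```text
[ 0.7629  0.7091  1.0145 -0.3994  1.7645 -0.8755] [-2.6144 -0.0031 -3.0832] 30.17417487046994 11.85
[496.777  382.693  200.7228]
tcp [498.6254 362.8532 132.1615]
{'dx': np.float64(-0.009), 'dy': np.float64(0.1728), 'dz': np.float64(0.6927), 'wx': np.float64(-0.0018), 'wy': np.float64(-0.0007), 'wz': np.float64(0.0019)}
tcp [500.7466 324.9125  66.3436]
{'dx': np.float64(-0.0101), 'dy': np.float64(0.1755), 'dz': np.float64(1.4527), 'wx': np.float64(-0.0018), 'wy': np.float64(-0.0007), 'wz': np.float64(0.0019)}
```

Call:
{"name": "servo_tool", "arguments": {
  "motion": [
    {"dx": 0,"dy": 0.17,"dz": 0.3,"wx": 0,"wy": 0,"wz": 0,"fingers": 0.36},
    {"dx": 0,"dy": 0.17,"dz": 0.6,"wx": 0,"wy": 0,"wz": 0,"fingers": 0.36},
    {"dx": 0,"dy": 0.17,"dz": 0.7,"wx": 0,"wy": 0,"wz": 0,"fingers": 0.36},
    {"dx": 0,"dy": 0.17,"dz": 0.7,"wx": 0,"wy": 0,"wz": 0,"fingers": 0.36},
    {"dx": 0,"dy": 0.17,"dz": 0.7,"wx": 0,"wy": 0,"wz": 0,"fingers": 0.36}
  ]
}}

```text
clock: 12.35
eef_pos: [500.1, 360.5, 136.0]
eef_rot: [-2.619, 0.002, -3.088]
wrist_force: [0.1, -1.0, 1.2]
finger_gap: 29.9
finger_force: 0.0
```

Run:
```python
from h import *
from cell import *
g=np.array([500.3,332.9,80.2]);Rg=Rt(np.pi/6,np.radians(93.2));p,R=now();print(p)
plan(g+16*Rg[:,2],Rg,p,R)
c=camera('wrist');im=c['image'];cv2.imwrite('pics/w5.png',im[:,:,::-1])
```

```text
[500.0982 360.4918 136.0159]
{'dx': np.float64(0.0138), 'dy': np.float64(0.0392), 'dz': np.float64(0.7812), 'wx': np.float64(0.0007), 'wy': np.float64(0.0002), 'wz': np.float64(-0.0013)}
```

View pics/w5.png

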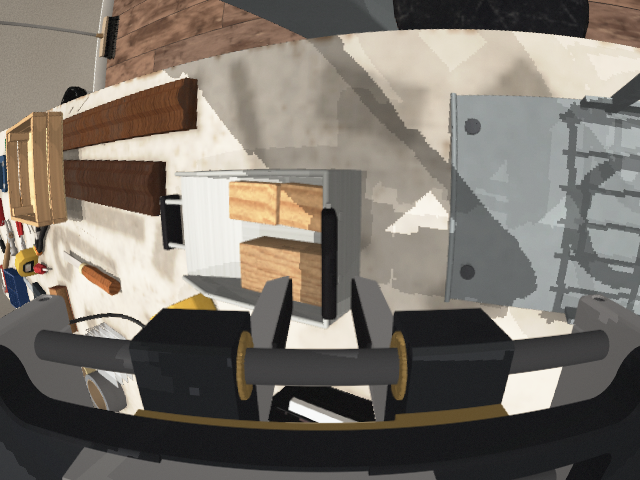

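The plate's top edge (columns 322–337, rows 208–320) lies a little right of the finger centre at column 321, which agrees with the planned +4 mm shift. Descending.

Call:
{"name": "servo_tool", "arguments": {
  "motion": [
    {"dx": 0.01,"dy": 0.042,"dz": 0.15,"wx": 0,"wy": 0,"wz": 0,"fingers": 0.36},
    {"dx": 0.01,"dy": 0.042,"dz": 0.3,"wx": 0,"wy": 0,"wz": 0,"fingers": 0.36},
    {"dx": 0.01,"dy": 0.042,"dz": 0.45,"wx": 0,"wy": 0,"wz": 0,"fingers": 0.36},
    {"dx": 0.01,"dy": 0.042,"dz": 0.6,"wx": 0,"wy": 0,"wz": 0,"fingers": 0.36},
    {"dx": 0.01,"dy": 0.042,"dz": 0.73,"wx": 0,"wy": 0,"wz": 0,"fingers": 0.36},
    {"dx": 0.01,"dy": 0.042,"dz": 0.78,"wx": 0,"wy": 0,"wz": 0,"fingers": 0.36},
    {"dx": 0.01,"dy": 0.042,"dz": 0.78,"wx": 0,"wy": 0,"wz": 0,"fingers": 0.36},
    {"dx": 0.01,"dy": 0.042,"dz": 0.78,"wx": 0,"wy": 0,"wz": 0,"fingers": 0.36}
  ]
}}

```text
clock: 13.2
eef_pos: [500.9, 325.2, 65.4]
eef_rot: [-2.618, 0.001, -3.087]
wrist_force: [0.5, 0.1, -0.2]
finger_gap: 30.0
finger_force: 0.0
```

Call:
{"name": "servo_tool", "arguments": {
  "motion": [
    {"dx": 0,"dy": 0,"dz": 0,"wx": 0,"wy": 0,"wz": 0,"fingers": 0.7},
    {"dx": 0,"dy": 0,"dz": 0,"wx": 0,"wy": 0,"wz": 0,"fingers": 1},
    {"dx": 0,"dy": 0,"dz": 0,"wx": 0,"wy": 0,"wz": 0,"fingers": 1},
    {"dx": 0,"dy": 0,"dz": 0,"wx": 0,"wy": 0,"wz": 0,"fingers": 1},
    {"dx": 0,"dy": 0,"dz": 0,"wx": 0,"wy": 0,"wz": 0,"fingers": 1},
    {"dx": 0,"dy": 0,"dz": 0,"wx": 0,"wy": 0,"wz": 0,"fingers": 1}
  ],
  "newtons": 60
}}

```text
clock: 13.8
eef_pos: [500.6, 324.9, 64.9]
eef_rot: [-2.618, 0.0, -3.087]
wrist_force: [-1.3, 1.5, 2.9]
finger_gap: 9.8
finger_force: 60.0
```

Run:
```python
from h import *
from cell import *
s=read_state();print(s['wrist_force'],s['moment'],s['finger_gap'],s['finger_force'],s['joints'])
p,R=now();print(p,s['eef_rot'])
# offset of grip relative to TCP along tool z
u=np.array([np.cos(np.radians(93.2)),np.sin(np.radians(93.2)),0])
g=p-16*R[:,2];print('grip',g)
```

```text
[-1.2598  1.455   2.9262] [ 0.2818  0.0424 -0.0346] 9.76058748839713 60.001131892204285 [ 0.6963  0.7493  1.2742 -0.4149  1.4609 -0.8103]
[500.6429 324.9054  64.8996] [-2.6179  0.0003 -3.0873]
grip [500.2044 332.8941  78.7556]
```

```bash
cat >> h.py <<'E'
YB=np.radians(93.2)
B0p=np.array([506.4,220.6,0]);B0=Ro.from_euler('z',YB).as_matrix()
T0p=np.array([500.64,324.91,64.9]);T0=Ro.from_euler('xyz',[-2.6179,.0003,-3.0873]).as_matrix()
TR=B0.T@T0;Tp=B0.T@(T0p-B0p)
def tcp(th,m,yaw=YB):  # th deg nose down, mouth at m
    B=Ro.from_euler('z',yaw).as_matrix()@Ro.from_euler('y',-np.radians(th)).as_matrix()
    o=np.array(m)-B@[-100,0,30];return o+B@Tp,B@TR
def wrist(R,j1,s):
    M=(Ro.from_euler('z',j1)*Ro.from_euler('y',s)).as_matrix().T@R
    return Ro.from_matrix(M).as_euler('ZYZ')
E
python3 - <<'E'
from h import *
print('chk',wrist(T0,.6963,2.0235),'want j4 -.4149 j5 1.4609 j6 -.8103')
for th,m in((0,(450,-190,180)),(20,(447,-275,160)),(45,(447,-285,150)),(63,(447,-285,150)),(68,(447,-285,150))):
    p,R=tcp(th,m);j1=np.arctan2(p[1],p[0]);print(th,p,j1,[wrist(R,j1,s) for s in(1.2,1.7)])
E
```

```text
chk [-0.4149  1.4609  0.7605] want j4 -.4149 j5 1.4609 j6 -.8103
0 [438.6578  14.1541 214.9   ] 0.032255589068911676 [array([-0.5523,  1.8789, -0.2102]), array([-0.528 ,  1.4477,  0.046 ])]
20 [437.0125 -95.0756 262.7278] -0.21421986396047915 [array([-0.1774,  1.8903, -0.3287]), array([-0.171 ,  1.3976, -0.2427])]
45 [ 440.3784 -165.2796  319.2594] -0.3590448432576645 [array([ 0.2677,  2.035 , -0.3042]), array([ 0.2389,  1.5502, -0.4314])]
63 [ 443.6257 -223.3614  348.0274] -0.4664363183401129 [array([ 0.6043,  2.1622, -0.2327]), array([ 0.4984,  1.7333, -0.5124])]
68 [ 444.6023 -240.8283  352.654 ] -0.49642636092221193 [array([ 0.7036,  2.1981, -0.2003]), array([ 0.5667,  1.7918, -0.5238])]
```

Call:
{"name": "servo_tool", "arguments": {
  "motion": [
    {"dx": 0,"dy": -0.025,"dz": -0.043,"wx": 0,"wy": 0,"wz": 0,"fingers": 1},
    {"dx": 0,"dy": -0.08,"dz": -0.14,"wx": 0,"wy": 0,"wz": 0,"fingers": 1},
    {"dx": 0,"dy": -0.18,"dz": -0.31,"wx": 0,"wy": 0,"wz": 0,"fingers": 1},
    {"dx": 0,"dy": -0.29,"dz": -0.5,"wx": 0,"wy": 0,"wz": 0,"fingers": 1},
    {"dx": 0,"dy": -0.37,"dz": -0.64,"wx": 0,"wy": 0,"wz": 0,"fingers": 1},
    {"dx": 0,"dy": -0.4,"dz": -0.69,"wx": 0,"wy": 0,"wz": 0,"fingers": 1}
  ]
}}

```text
clock: 14.4
eef_pos: [501.0, 325.0, 146.5]
eef_rot: [-2.619, 0.002, -3.087]
wrist_force: [0.7, 0.4, -4.6]
finger_gap: 10.1
finger_force: 60.0
```

Call:
{"name": "servo_tool", "arguments": {
  "motion": [
    {"dx": 0,"dy": -0.04,"dz": -0.07,"wx": 0,"wy": 0,"wz": 0,"fingers": 1},
    {"dx": 0,"dy": -0.13,"dz": -0.22,"wx": 0,"wy": 0,"wz": 0,"fingers": 1},
    {"dx": 0,"dy": -0.24,"dz": -0.42,"wx": 0,"wy": 0,"wz": 0,"fingers": 1},
    {"dx": 0,"dy": -0.34,"dz": -0.59,"wx": 0,"wy": 0,"wz": 0,"fingers": 1},
    {"dx": 0,"dy": -0.39,"dz": -0.67,"wx": 0,"wy": 0,"wz": 0,"fingers": 1},
    {"dx": 0,"dy": -0.4,"dz": -0.69,"wx": 0,"wy": 0,"wz": 0,"fingers": 1}
  ]
}}

```text
clock: 15.0
eef_pos: [500.8, 324.6, 225.3]
eef_rot: [-2.618, 0.001, -3.087]
wrist_force: [-0.4, 0.0, -3.5]
finger_gap: 9.9
finger_force: 60.0
```

Run:
```python
from h import *
from cell import *
s=read_state();print(s['wrist_force'],s['moment'],s['finger_gap'],s['joints'])
p,R=now();print(p)
plan([438.7,14.2,225],T0,p,R)
c=camera('top');pk=camera('top')
for q in('bin','offcut_long','offcut_a'):print(q,[(x['location'],round(x['conf'],2)) for x in spot_in(q,c)[:3]])
for n,x in(('mouth',[-100,0,36]),('back',[100,0,60]),('long',[40,30,41])):print(n,pr(c,B0@np.array(x)+B0p+[0,0,160]))
```

```text
[-0.4379  0.0385 -3.479 ] [1.0028 0.0738 0.1011] 9.909074429543976 [ 0.6958  0.596   1.1369 -0.4178  1.7261 -0.9274]
[500.7894 324.5678 225.2952]
{'dx': np.float64(0.7879), 'dy': np.float64(-2.6544), 'dz': np.float64(1.5335), 'wx': np.float64(0.0002), 'wy': np.float64(0.0003), 'wz': np.float64(-0.0003)}
bin [([333.4, 247.3], 0.76), ([472.6, 207.4], 0.57)]
offcut_long [([297.9, 232.8], 0.78)]
offcut_a [([319.1, 257.2], 0.88), ([290.5, 261.2], 0.66)]
mouth [359.8363 242.9529]
back [271.4929 247.2784]
long [299.5043 259.8368]
```

The bin is held and level enough, with the offcuts in it. Travelling toward the crate.

Call:
{"name": "servo_tool", "arguments": {
  "motion": [
    {"dx": 0.02,"dy": -0.07,"dz": 0.04,"wx": 0,"wy": 0,"wz": 0,"fingers": 1},
    {"dx": 0.06,"dy": -0.2,"dz": 0.115,"wx": 0,"wy": 0,"wz": 0,"fingers": 1},
    {"dx": 0.12,"dy": -0.4,"dz": 0.23,"wx": 0,"wy": 0,"wz": 0,"fingers": 1},
    {"dx": 0.19,"dy": -0.63,"dz": 0.364,"wx": 0,"wy": 0,"wz": 0,"fingers": 1},
    {"dx": 0.263,"dy": -0.885,"dz": 0.511,"wx": 0,"wy": 0,"wz": 0,"fingers": 1}
  ]
}}

```text
clock: 15.75
eef_pos: [479.3, 219.7, 223.8]
eef_rot: [-2.617, -0.001, -3.087]
wrist_force: [1.4, 0.3, -2.8]
finger_gap: 10.0
finger_force: 60.0
```

Call:
{"name": "servo_tool", "arguments": {
  "motion": [
    {"dx": 0.066,"dy": -0.22,"dz": 0.128,"wx": 0,"wy": 0,"wz": 0,"fingers": 1},
    {"dx": 0.13,"dy": -0.44,"dz": 0.255,"wx": 0,"wy": 0,"wz": 0,"fingers": 1},
    {"dx": 0.197,"dy": -0.66,"dz": 0.383,"wx": 0,"wy": 0,"wz": 0,"fingers": 1},
    {"dx": 0.263,"dy": -0.885,"dz": 0.511,"wx": 0,"wy": 0,"wz": 0,"fingers": 1}
  ]
}}

```text
clock: 16.15
eef_pos: [458.4, 116.1, 224.0]
eef_rot: [-2.617, -0.001, -3.087]
wrist_force: [0.7, -0.5, -4.0]
finger_gap: 9.8
finger_force: 60.0
```

Call:
{"name": "servo_tool", "arguments": {
  "motion": [
    {"dx": 0.066,"dy": -0.22,"dz": 0.128,"wx": 0,"wy": 0,"wz": 0,"fingers": 1},
    {"dx": 0.13,"dy": -0.44,"dz": 0.255,"wx": 0,"wy": 0,"wz": 0,"fingers": 1},
    {"dx": 0.19,"dy": -0.64,"dz": 0.37,"wx": 0,"wy": 0,"wz": 0,"fingers": 1},
    {"dx": 0.235,"dy": -0.79,"dz": 0.456,"wx": 0,"wy": 0,"wz": 0,"fingers": 1},
    {"dx": 0.257,"dy": -0.865,"dz": 0.5,"wx": 0,"wy": 0,"wz": 0,"fingers": 1},
    {"dx": 0.263,"dy": -0.885,"dz": 0.511,"wx": 0,"wy": 0,"wz": 0,"fingers": 1},
    {"dx": 0.263,"dy": -0.885,"dz": 0.511,"wx": 0,"wy": 0,"wz": 0,"fingers": 1}
  ]
}}

```text
clock: 16.85
eef_pos: [438.4, 14.2, 224.3]
eef_rot: [-2.618, -0.0, -3.088]
wrist_force: [-0.3, 0.2, -4.3]
finger_gap: 9.5
finger_force: 60.0
```

Run:
```python
from h import *
from cell import *
s=read_state();print(s['wrist_force'],s['moment'],s['finger_gap'],s['joints'],s['clock'])
p,R=now();print(p,s['eef_rot'])
pts=[(5,(450,-205,185)),(10,(449,-225,180)),(15,(448,-245,175)),(20,(447,-265,170)),(24,(447,-280,165))]
for th,m in pts:plan(*tcp(th,m),p,R)
print()
p,R=tcp(*pts[-1])
pts=[(30,(447,-285,155)),(35,(447,-285,150)),(40,(447,-285,150)),(45,(447,-285,150)),(50,(447,-285,150)),(54,(447,-285,150)),(58,(447,-285,150)),(62,(447,-285,150)),(66,(447,-285,150))]
for th,m in pts:print(th,end=' ');plan(*tcp(th,m),p,R)
```

```text
[-0.2753  0.2462 -4.3035] [ 0.9625 -0.0357 -0.0124] 9.484202745282046 [ 0.2532  0.1062  1.7963 -0.5227  1.3813 -1.2335] 16.85
[438.3811  14.1932 224.2639] [-2.6177 -0.     -3.0876]
{'dx': np.float64(0.0053), 'dy': np.float64(-0.2299), 'dz': np.float64(-0.0211), 'wx': np.float64(-0.0437), 'wy': np.float64(-0.0001), 'wz': np.float64(-0.0001)}
{'dx': np.float64(0.0259), 'dy': np.float64(-0.5101), 'dz': np.float64(-0.0011), 'wx': np.float64(-0.0873), 'wy': np.float64(-0.0001), 'wz': np.float64(-0.0001)}
{'dx': np.float64(0.0466), 'dy': np.float64(-0.8005), 'dz': np.float64(0.0309), 'wx': np.float64(-0.131), 'wy': np.float64(-0.0), 'wz': np.float64(-0.0002)}
{'dx': np.float64(0.0672), 'dy': np.float64(-1.1001), 'dz': np.float64(0.0758), 'wx': np.float64(-0.1746), 'wy': np.float64(0.0001), 'wz': np.float64(-0.0002)}
{'dx': np.float64(0.0752), 'dy': np.float64(-1.3323), 'dz': np.float64(0.1254), 'wx': np.float64(-0.2095), 'wy': np.float64(0.0001), 'wz': np.float64(-0.0002)}

30 {'dx': np.float64(0.0025), 'dy': np.float64(-0.1864), 'dz': np.float64(-0.0549), 'wx': np.float64(-0.0524), 'wy': 
[... 650 characters left out ...]
.float64(0.0003), 'wz': np.float64(-0.0001)}
54 {'dx': np.float64(0.0017), 'dy': np.float64(-0.9102), 'dz': np.float64(-0.4662), 'wx': np.float64(-0.2618), 'wy': np.float64(0.0004), 'wz': np.float64(-0.0001)}
58 {'dx': np.float64(0.0015), 'dy': np.float64(-1.0476), 'dz': np.float64(-0.5117), 'wx': np.float64(-0.2967), 'wy': np.float64(0.0004), 'wz': np.float64(-0.0002)}
62 {'dx': np.float64(0.0013), 'dy': np.float64(-1.1879), 'dz': np.float64(-0.5474), 'wx': np.float64(-0.3316), 'wy': np.float64(0.0005), 'wz': np.float64(-0.0002)}
66 {'dx': np.float64(0.0011), 'dy': np.float64(-1.3304), 'dz': np.float64(-0.5734), 'wx': np.float64(-0.3665), 'wy': np.float64(0.0005), 'wz': np.float64(-0.0002)}
```

Call:
{"name": "servo_tool", "arguments": {
  "motion": [
    {"dx": 0,"dy": -0.08,"dz": -0.01,"wx": -0.015,"wy": 0,"wz": 0,"fingers": 1},
    {"dx": 0.005,"dy": -0.23,"dz": -0.02,"wx": -0.044,"wy": 0,"wz": 0,"fingers": 1},
    {"dx": 0.026,"dy": -0.51,"dz": 0,"wx": -0.087,"wy": 0,"wz": 0,"fingers": 1},
    {"dx": 0.04,"dy": -0.7,"dz": 0.02,"wx": -0.115,"wy": 0,"wz": 0,"fingers": 1},
    {"dx": 0.047,"dy": -0.8,"dz": 0.031,"wx": -0.131,"wy": 0,"wz": 0,"fingers": 1},
    {"dx": 0.047,"dy": -0.8,"dz": 0.031,"wx": -0.131,"wy": 0,"wz": 0,"fingers": 1}
  ]
}}

```text
clock: 17.45
eef_pos: [437.8, -57.7, 262.3]
eef_rot: [-2.88, 0.001, -3.089]
wrist_force: [-0.4, -0.4, -3.8]
finger_gap: 9.7
finger_force: 60.0
```

Run:
```python
from h import *
from cell import *
s=read_state();print(s['moment'],s['joints'])
p,R=now();print(p,s['eef_rot'],tcp(15,(448,-245,175))[0])
M=(447,-285,150)
pts=[(20,(447,-265,170)),(25,(447,-280,162)),(30,(447,-285,155)),(35,M),(39,M)]
for th,m in pts:plan(*tcp(th,m),p,R)
print()
p,R=tcp(*pts[-1])
for th in(42,45,48,51,54,57,60,63):print(th,end=' ');plan(*tcp(th,M),p,R)
```

```text
[ 0.6232  0.0746 -0.0352] [-0.0562  0.      1.754  -0.2658  1.3651 -1.6277]
[437.82   -57.686  262.2567] [-2.8799  0.0008 -3.0892] [437.551  -56.8209 261.6313]
{'dx': np.float64(0.0223), 'dy': np.float64(-0.2909), 'dz': np.float64(-0.0305), 'wx': np.float64(-0.0435), 'wy': np.float64(0.0003), 'wz': np.float64(-0.001)}
{'dx': np.float64(0.0298), 'dy': np.float64(-0.5476), 'dz': np.float64(-0.0375), 'wx': np.float64(-0.0872), 'wy': np.float64(0.0004), 'wz': np.float64(-0.0011)}
{'dx': np.float64(0.032), 'dy': np.float64(-0.7207), 'dz': np.float64(-0.0679), 'wx': np.float64(-0.1308), 'wy': np.float64(0.0005), 'wz': np.float64(-0.0011)}
{'dx': np.float64(0.0315), 'dy': np.float64(-0.8598), 'dz': np.float64(-0.1177), 'wx': np.float64(-0.1744), 'wy': np.float64(0.0006), 'wz': np.float64(-0.0011)}
{'dx': np.float64(0.031), 'dy': np.float64(-0.9873), 'dz': np.float64(-0.1864), 'wx': np.float64(-0.2093), 'wy': np.float64(0.0007), 'wz': np.float64(-0.0011)}

42 {'dx': np.float64(-0.0001), 'dy': np.float64(-0.0715), 'dz': np.float64(-0.0817), 'wx': np.float64(-0.0262), 'wy': np.float64(0.0), 'w
[... 468 characters left out ...]
loat64(0.0002), 'wz': np.float64(-0.0001)}
54 {'dx': np.float64(-0.0004), 'dy': np.float64(-0.3973), 'dz': np.float64(-0.368), 'wx': np.float64(-0.1309), 'wy': np.float64(0.0002), 'wz': np.float64(-0.0001)}
57 {'dx': np.float64(-0.0005), 'dy': np.float64(-0.4875), 'dz': np.float64(-0.4284), 'wx': np.float64(-0.1571), 'wy': np.float64(0.0002), 'wz': np.float64(-0.0001)}
60 {'dx': np.float64(-0.0006), 'dy': np.float64(-0.5808), 'dz': np.float64(-0.484), 'wx': np.float64(-0.1833), 'wy': np.float64(0.0003), 'wz': np.float64(-0.0001)}
63 {'dx': np.float64(-0.0007), 'dy': np.float64(-0.6768), 'dz': np.float64(-0.5347), 'wx': np.float64(-0.2094), 'wy': np.float64(0.0003), 'wz': np.float64(-0.0001)}
```

Call:
{"name": "servo_tool", "arguments": {
  "motion": [
    {"dx": 0.01,"dy": -0.12,"dz": -0.01,"wx": -0.018,"wy": 0,"wz": 0,"fingers": 1},
    {"dx": 0.022,"dy": -0.29,"dz": -0.03,"wx": -0.044,"wy": 0,"wz": 0,"fingers": 1},
    {"dx": 0.03,"dy": -0.55,"dz": -0.038,"wx": -0.087,"wy": 0,"wz": 0,"fingers": 1},
    {"dx": 0.032,"dy": -0.72,"dz": -0.068,"wx": -0.131,"wy": 0,"wz": 0,"fingers": 1},
    {"dx": 0.032,"dy": -0.86,"dz": -0.118,"wx": -0.174,"wy": 0,"wz": 0,"fingers": 1},
    {"dx": 0.031,"dy": -0.96,"dz": -0.17,"wx": -0.2,"wy": 0,"wz": 0,"fingers": 1},
    {"dx": 0.031,"dy": -0.987,"dz": -0.186,"wx": -0.209,"wy": 0,"wz": 0,"fingers": 1},
    {"dx": 0.031,"dy": -0.987,"dz": -0.186,"wx": -0.209,"wy": 0,"wz": 0,"fingers": 1}
  ]
}}

```text
clock: 18.25
eef_pos: [439.5, -147.1, 304.5]
eef_rot: [2.986, -0.002, -3.088]
wrist_force: [-0.9, -0.4, -3.2]
finger_gap: 9.6
finger_force: 60.0
```

Call:
{"name": "servo_tool", "arguments": {
  "motion": [
    {"dx": 0,"dy": -0.07,"dz": -0.08,"wx": -0.026,"wy": 0,"wz": 0,"fingers": 1},
    {"dx": 0,"dy": -0.147,"dz": -0.16,"wx": -0.052,"wy": 0,"wz": 0,"fingers": 1},
    {"dx": 0,"dy": -0.227,"dz": -0.233,"wx": -0.079,"wy": 0,"wz": 0,"fingers": 1},
    {"dx": 0,"dy": -0.31,"dz": -0.303,"wx": -0.105,"wy": 0,"wz": 0,"fingers": 1},
    {"dx": 0,"dy": -0.397,"dz": -0.368,"wx": -0.131,"wy": 0,"wz": 0,"fingers": 1},
    {"dx": 0,"dy": -0.488,"dz": -0.428,"wx": -0.157,"wy": 0,"wz": 0,"fingers": 1},
    {"dx": 0,"dy": -0.58,"dz": -0.484,"wx": -0.183,"wy": 0,"wz": 0,"fingers": 1},
    {"dx": 0,"dy": -0.677,"dz": -0.535,"wx": -0.209,"wy": 0,"wz": 0,"fingers": 1},
    {"dx": 0,"dy": -0.677,"dz": -0.535,"wx": -0.209,"wy": 0,"wz": 0,"fingers": 1},
    {"dx": 0,"dy": -0.677,"dz": -0.535,"wx": -0.209,"wy": 0,"wz": 0,"fingers": 1}
  ]
}}

```text
clock: 19.25
eef_pos: [443.8, -221.6, 346.9]
eef_rot: [2.569, -0.002, -3.087]
wrist_force: [0.5, -0.9, -1.6]
finger_gap: 9.8
finger_force: 60.0
```

Run:
```python
from h import *
from cell import *
s=read_state();print(s['wrist_force'],s['moment'],s['joints'],s['clock'])
p,R=now();M=(447,-285,150);print(p,s['eef_rot'],tcp(63,M)[0]);plan(*tcp(63,M),p,R)
for n in('scene','top'):
    c=camera(n)
    for q in('offcut_long','offcut_a','crate','bin'):print(n,q,[(x['location'],round(x['conf'],2)) for x in spot_in(q,c)[:4]])
    print('crate floor c',pr(c,[450,-341,50]),'mouth',pr(c,M))
```

```text
[ 0.5018 -0.8963 -1.6169] [-0.446   0.0296  0.028 ] [-0.7458  0.3242  1.2645  0.4176  1.9548 -2.2924] 19.25
[ 443.7827 -221.5863  346.9099] [ 2.5693 -0.0016 -3.0866] [ 443.6257 -223.3614  348.0274]
{'dx': np.float64(0.0026), 'dy': np.float64(-0.0088), 'dz': np.float64(-0.0189), 'wx': np.float64(-0.0018), 'wy': np.float64(-0.0002), 'wz': np.float64(-0.0001)}
scene offcut_long [([525.7, 266.9], 0.62)]
scene offcut_a [([536.0, 285.5], 0.73), ([518.4, 277.8], 0.69)]
scene crate [([501.5, 278.4], 0.9)]
scene bin [([479.7, 240.1], 0.78), ([528.8, 267.6], 0.41)]
crate floor c [499.6871 274.9154] mouth [486.2918 249.6864]
top offcut_long []
top offcut_a [([562.3, 280.3], 0.81), ([577.9, 287.9], 0.63), ([528.4, 267.5], 0.21)]
top crate [([541.0, 293.8], 0.93)]
top bin [([526.0, 267.8], 0.9), ([360.2, 211.4], 0.57)]
crate floor c [536.8488 274.0481] mouth [531.2021 271.0278]
```

The networks see all three offcuts in the crate (scene (526,267), (536,286), (518,278)). Raising the bin straight up, then untipping.

Run:
```python
from h import *
p,R=now();M=(447,-285,150)
pts=[(63,(447,-285,160)),(63,(447,-285,180)),(63,(447,-285,200)),(56,(447,-283,206)),(49,(447,-280,210)),(42,(447,-272,210)),(35,(447,-262,210)),(30,(447,-255,210))]
for th,m in pts:plan(*tcp(th,m),p,R)
print()
p,R=tcp(*pts[-1])
pts=[(25,(447,-250,210)),(18,(447,-240,210)),(11,(448,-225,205)),(5,(449,-210,200)),(0,(450,-195,195))]
for th,m in pts:plan(*tcp(th,m),p,R)
```

```text
{'dx': np.float64(-0.0011), 'dy': np.float64(0.0488), 'dz': np.float64(-0.093), 'wx': np.float64(-0.0011), 'wy': np.float64(0.0007), 'wz': np.float64(0.0001)}
{'dx': np.float64(-0.0011), 'dy': np.float64(0.1573), 'dz': np.float64(-0.261), 'wx': np.float64(-0.0011), 'wy': np.float64(0.0007), 'wz': np.float64(0.0001)}
{'dx': np.float64(-0.0011), 'dy': np.float64(0.2659), 'dz': np.float64(-0.429), 'wx': np.float64(-0.0011), 'wy': np.float64(0.0007), 'wz': np.float64(0.0001)}
{'dx': np.float64(-0.0019), 'dy': np.float64(0.4652), 'dz': np.float64(-0.2645), 'wx': np.float64(0.06), 'wy': np.float64(0.0006), 'wz': np.float64(0.0001)}
{'dx': np.float64(-0.0031), 'dy': np.float64(0.6361), 'dz': np.float64(-0.061), 'wx': np.float64(0.1211), 'wy': np.float64(0.0005), 'wz': np.float64(0.0001)}
{'dx': np.float64(-0.0071), 'dy': np.float64(0.7993), 'dz': np.float64(0.2166), 'wx': np.float64(0.1822), 'wy': np.float64(0.0004), 'wz': np.float64(0.0001)}
{'dx': np.float64(-0.0123), 'dy': np.float64(0.9501), 'dz': np.float64(0.5151), 'wx': np.float64(0.2433), 'wy': np.float64(0.0003), 'wz': np.float64(0
[... 253 characters left out ...]
float64(0.0436), 'wy': np.float64(-0.0001), 'wz': np.float64(0.0)}
{'dx': np.float64(-0.008), 'dy': np.float64(0.3903), 'dz': np.float64(0.3608), 'wx': np.float64(0.1047), 'wy': np.float64(-0.0002), 'wz': np.float64(0.0001)}
{'dx': np.float64(-0.0261), 'dy': np.float64(0.6434), 'dz': np.float64(0.6418), 'wx': np.float64(0.1658), 'wy': np.float64(-0.0002), 'wz': np.float64(0.0001)}
{'dx': np.float64(-0.0443), 'dy': np.float64(0.8586), 'dz': np.float64(0.8986), 'wx': np.float64(0.2182), 'wy': np.float64(-0.0003), 'wz': np.float64(0.0001)}
{'dx': np.float64(-0.0625), 'dy': np.float64(1.046), 'dz': np.float64(1.1255), 'wx': np.float64(0.2618), 'wy': np.float64(-0.0004), 'wz': np.float64(0.0001)}
```

Call:
{"name": "servo_tool", "arguments": {
  "motion": [
    {"dx": 0,"dy": 0.05,"dz": -0.093,"wx": 0,"wy": 0,"wz": 0,"fingers": 1},
    {"dx": 0,"dy": 0.157,"dz": -0.261,"wx": 0,"wy": 0,"wz": 0,"fingers": 1},
    {"dx": 0,"dy": 0.266,"dz": -0.429,"wx": 0,"wy": 0,"wz": 0,"fingers": 1},
    {"dx": 0,"dy": 0.266,"dz": -0.429,"wx": 0,"wy": 0,"wz": 0,"fingers": 1},
    {"dx": 0,"dy": 0.266,"dz": -0.429,"wx": 0,"wy": 0,"wz": 0,"fingers": 1}
  ]
}}

```text
clock: 20.25
eef_pos: [443.5, -223.6, 397.7]
eef_rot: [2.568, 0.0, -3.088]
wrist_force: [-0.2, 1.2, -2.7]
finger_gap: 9.8
finger_force: 60.0
```

Run:
```python
from h import *
from cell import *
s=read_state();print(s['wrist_force'],s['moment'])
for n in('scene','top'):
    c=camera(n)
    for q in('offcut_long','offcut_a','crate'):print(n,q,[(x['location'],round(x['conf'],2)) for x in spot_in(q,c)[:4]])
```

```text
[-0.2056  1.2218 -2.6852] [-0.4554 -0.0208 -0.0225]
scene offcut_long [([527.8, 265.8], 0.88)]
scene offcut_a [([522.1, 278.4], 0.59), ([533.9, 284.7], 0.53)]
scene crate [([502.0, 277.4], 0.72)]
top offcut_long [([578.4, 262.5], 0.65)]
top offcut_a [([576.8, 285.3], 0.6), ([563.2, 281.8], 0.55)]
top crate [([519.3, 291.4], 0.93)]
```

Run:
```python
from h import *
p,R=now()
pts=[(60,(447,-285,203)),(56,(447,-283,206)),(49,(447,-280,210)),(42,(447,-272,210)),(35,(447,-262,210)),(30,(447,-255,210)),(27,(447,-252,210))]
for th,m in pts:plan(*tcp(th,m),p,R)
print()
p,R=tcp(*pts[-1])
pts=[(25,(447,-250,210)),(18,(447,-240,210)),(11,(448,-225,215)),(5,(449,-210,215)),(1,(450,-200,215)),(0,(450,-195,215))]
for th,m in pts:plan(*tcp(th,m),p,R)
```

```text
{'dx': np.float64(-0.0011), 'dy': np.float64(0.0858), 'dz': np.float64(0.0581), 'wx': np.float64(0.0254), 'wy': np.float64(0.0005), 'wz': np.float64(-0.0)}
{'dx': np.float64(-0.0019), 'dy': np.float64(0.2015), 'dz': np.float64(0.1627), 'wx': np.float64(0.0603), 'wy': np.float64(0.0005), 'wz': np.float64(-0.0)}
{'dx': np.float64(-0.0032), 'dy': np.float64(0.3722), 'dz': np.float64(0.3663), 'wx': np.float64(0.1214), 'wy': np.float64(0.0004), 'wz': np.float64(-0.0)}
{'dx': np.float64(-0.0072), 'dy': np.float64(0.5353), 'dz': np.float64(0.644), 'wx': np.float64(0.1825), 'wy': np.float64(0.0003), 'wz': np.float64(-0.0)}
{'dx': np.float64(-0.0124), 'dy': np.float64(0.6859), 'dz': np.float64(0.9426), 'wx': np.float64(0.2436), 'wy': np.float64(0.0002), 'wz': np.float64(-0.0001)}
{'dx': np.float64(-0.016), 'dy': np.float64(0.7737), 'dz': np.float64(1.1591), 'wx': np.float64(0.2872), 'wy': np.float64(0.0001), 'wz': np.float64(-0.0001)}
{'dx': np.float64(-0.0176), 'dy': np.float64(0.8089), 'dz': np.float64(1.2836), 'wx': np.float64(0.3134), 'wy': np.float64(0.0001), 'wz': np.float64(-0.0001)}


[... 241 characters left out ...]
float64(0.0785), 'wy': np.float64(-0.0001), 'wz': np.float64(0.0)}
{'dx': np.float64(-0.0244), 'dy': np.float64(0.5694), 'dz': np.float64(0.4272), 'wx': np.float64(0.1396), 'wy': np.float64(-0.0002), 'wz': np.float64(0.0001)}
{'dx': np.float64(-0.0425), 'dy': np.float64(0.7951), 'dz': np.float64(0.6225), 'wx': np.float64(0.192), 'wy': np.float64(-0.0003), 'wz': np.float64(0.0001)}
{'dx': np.float64(-0.058), 'dy': np.float64(0.9335), 'dz': np.float64(0.7567), 'wx': np.float64(0.2269), 'wy': np.float64(-0.0003), 'wz': np.float64(0.0001)}
{'dx': np.float64(-0.0607), 'dy': np.float64(0.9916), 'dz': np.float64(0.7893), 'wx': np.float64(0.2356), 'wy': np.float64(-0.0004), 'wz': np.float64(0.0001)}
```

Call:
{"name": "servo_tool", "arguments": {
  "motion": [
    {"dx": 0,"dy": 0.086,"dz": 0.058,"wx": 0.025,"wy": 0,"wz": 0,"fingers": 1},
    {"dx": 0,"dy": 0.2,"dz": 0.163,"wx": 0.06,"wy": 0,"wz": 0,"fingers": 1},
    {"dx": 0,"dy": 0.372,"dz": 0.366,"wx": 0.121,"wy": 0,"wz": 0,"fingers": 1},
    {"dx": -0.007,"dy": 0.535,"dz": 0.644,"wx": 0.182,"wy": 0,"wz": 0,"fingers": 1},
    {"dx": -0.012,"dy": 0.686,"dz": 0.943,"wx": 0.244,"wy": 0,"wz": 0,"fingers": 1},
    {"dx": -0.012,"dy": 0.686,"dz": 0.943,"wx": 0.244,"wy": 0,"wz": 0,"fingers": 1}
  ]
}}

```text
clock: 21.25
eef_pos: [438.2, -110.2, 355.5]
eef_rot: [3.059, 0.0, -3.081]
wrist_force: [-0.6, 0.3, -1.5]
finger_gap: 9.8
finger_force: 60.0
```

Run:
```python
from h import *
p,R=now();print(p,tcp(35,(447,-262,210))[0])
pts=[(32,(447,-258,210)),(27,(447,-250,210)),(21,(447,-240,210)),(15,(448,-228,215)),(10,(449,-218,215)),(6,(450,-210,215))]
for th,m in pts:plan(*tcp(th,m),p,R)
```

```text
[ 438.2114 -110.204   355.46  ] [ 438.8394 -114.7527  355.8669]
{'dx': np.float64(-0.0063), 'dy': np.float64(0.062), 'dz': np.float64(0.0805), 'wx': np.float64(0.0241), 'wy': np.float64(0.0002), 'wz': np.float64(0.0033)}
{'dx': np.float64(-0.0117), 'dy': np.float64(0.2439), 'dz': np.float64(0.2364), 'wx': np.float64(0.0677), 'wy': np.float64(0.0003), 'wz': np.float64(0.0033)}
{'dx': np.float64(-0.0184), 'dy': np.float64(0.4484), 'dz': np.float64(0.4347), 'wx': np.float64(0.1201), 'wy': np.float64(0.0004), 'wz': np.float64(0.0033)}
{'dx': np.float64(-0.0361), 'dy': np.float64(0.6559), 'dz': np.float64(0.5947), 'wx': np.float64(0.1725), 'wy': np.float64(0.0005), 'wz': np.float64(0.0033)}
{'dx': np.float64(-0.0525), 'dy': np.float64(0.8089), 'dz': np.float64(0.7756), 'wx': np.float64(0.2161), 'wy': np.float64(0.0006), 'wz': np.float64(0.0033)}
{'dx': np.float64(-0.0675), 'dy': np.float64(0.9203), 'dz': np.float64(0.9233), 'wx': np.float64(0.251), 'wy': np.float64(0.0006), 'wz': np.float64(0.0033)}
```

Call:
{"name": "servo_tool", "arguments": {
  "motion": [
    {"dx": -0.006,"dy": 0.062,"dz": 0.08,"wx": 0.024,"wy": 0,"wz": 0,"fingers": 1},
    {"dx": -0.012,"dy": 0.244,"dz": 0.236,"wx": 0.068,"wy": 0,"wz": 0,"fingers": 1},
    {"dx": -0.018,"dy": 0.448,"dz": 0.435,"wx": 0.12,"wy": 0,"wz": 0,"fingers": 1},
    {"dx": -0.036,"dy": 0.656,"dz": 0.595,"wx": 0.172,"wy": 0,"wz": 0,"fingers": 1},
    {"dx": -0.052,"dy": 0.809,"dz": 0.776,"wx": 0.216,"wy": 0,"wz": 0,"fingers": 1},
    {"dx": -0.067,"dy": 0.92,"dz": 0.923,"wx": 0.251,"wy": 0,"wz": 0,"fingers": 1},
    {"dx": -0.067,"dy": 0.92,"dz": 0.923,"wx": 0.251,"wy": 0,"wz": 0,"fingers": 1}
  ]
}}

```text
clock: 21.95
eef_pos: [439.4, -13.1, 269.8]
eef_rot: [-2.725, -0.004, -3.085]
wrist_force: [-0.8, -0.3, -3.1]
finger_gap: 9.5
finger_force: 60.0
```

Run:
```python
from h import *
p,R=now();print(p)
f=T0p+[0,0,160]
for a in(1/3,):
    plan(p+(f-p)*a,T0,p,R)
p2=p+(f-p)/3
plan(p2+(f-p2)/2,T0,p2,T0)
plan(f-[0,0,150],T0,f,T0)
```

```text
[439.4079 -13.1307 269.7724]
{'dx': np.float64(-0.2686), 'dy': np.float64(1.0781), 'dz': np.float64(-0.3151), 'wx': np.float64(0.0534), 'wy': np.float64(-0.0015), 'wz': np.float64(0.0023)}
{'dx': np.float64(-0.2649), 'dy': np.float64(1.0396), 'dz': np.float64(-0.4275), 'wx': np.float64(0.0), 'wy': np.float64(0.0), 'wz': np.float64(0.0)}
{'dx': np.float64(0.0004), 'dy': np.float64(0.7501), 'dz': np.float64(1.299), 'wx': np.float64(0.0), 'wy': np.float64(0.0), 'wz': np.float64(0.0)}
```

Call:
{"name": "servo_tool", "arguments": {
  "motion": [
    {"dx": -0.05,"dy": 0.2,"dz": -0.06,"wx": 0.015,"wy": 0,"wz": 0,"fingers": 1},
    {"dx": -0.12,"dy": 0.45,"dz": -0.14,"wx": 0.03,"wy": 0,"wz": 0,"fingers": 1},
    {"dx": -0.19,"dy": 0.75,"dz": -0.22,"wx": 0.045,"wy": 0,"wz": 0,"fingers": 1},
    {"dx": -0.25,"dy": 1,"dz": -0.29,"wx": 0.053,"wy": -0.001,"wz": 0.002,"fingers": 1}
  ]
}}

```text
clock: 22.35
eef_pos: [459.9, 90.3, 258.3]
eef_rot: [-2.621, 0.003, -3.091]
wrist_force: [-0.2, -0.3, -2.4]
finger_gap: 9.8
finger_force: 60.0
```

Call:
{"name": "servo_tool", "arguments": {
  "motion": [
    {"dx": -0.065,"dy": 0.25,"dz": -0.1,"wx": 0,"wy": 0,"wz": 0,"fingers": 1},
    {"dx": -0.13,"dy": 0.5,"dz": -0.21,"wx": 0,"wy": 0,"wz": 0,"fingers": 1},
    {"dx": -0.19,"dy": 0.75,"dz": -0.31,"wx": 0,"wy": 0,"wz": 0,"fingers": 1},
    {"dx": -0.25,"dy": 0.97,"dz": -0.4,"wx": 0,"wy": 0,"wz": 0,"fingers": 1},
    {"dx": -0.25,"dy": 0.97,"dz": -0.4,"wx": 0,"wy": 0,"wz": 0,"fingers": 1}
  ]
}}

```text
clock: 22.85
eef_pos: [479.8, 196.0, 244.0]
eef_rot: [-2.622, 0.002, -3.089]
wrist_force: [-0.5, -0.6, -3.2]
finger_gap: 9.8
finger_force: 60.0
```

Run:
```python
from h import *
p,R=now();print(p)
f=T0p+[0,0,140]
plan(f,T0,p,R)
plan(T0p+[0,0,45],T0,f,T0)
```

```text
[479.7744 196.0371 243.9879]
{'dx': np.float64(-0.2749), 'dy': np.float64(1.3019), 'dz': np.float64(-0.2943), 'wx': np.float64(0.0019), 'wy': np.float64(0.0001), 'wz': np.float64(-0.0013)}
{'dx': np.float64(0.0003), 'dy': np.float64(0.4751), 'dz': np.float64(0.8227), 'wx': np.float64(0.0), 'wy': np.float64(0.0), 'wz': np.float64(0.0)}
```

Call:
{"name": "servo_tool", "arguments": {
  "motion": [
    {"dx": -0.05,"dy": 0.25,"dz": -0.05,"wx": 0.002,"wy": 0,"wz": -0.001,"fingers": 1},
    {"dx": -0.11,"dy": 0.5,"dz": -0.11,"wx": 0.002,"wy": 0,"wz": -0.001,"fingers": 1},
    {"dx": -0.16,"dy": 0.75,"dz": -0.17,"wx": 0.002,"wy": 0,"wz": -0.001,"fingers": 1},
    {"dx": -0.21,"dy": 1,"dz": -0.23,"wx": 0.002,"wy": 0,"wz": -0.001,"fingers": 1}
  ]
}}

```text
clock: 23.25
eef_pos: [496.0, 293.6, 214.9]
eef_rot: [-2.617, 0.002, -3.09]
wrist_force: [0.2, -0.5, -1.0]
finger_gap: 9.7
finger_force: 60.0
```

Call:
{"name": "servo_tool", "arguments": {
  "motion": [
    {"dx": -0.03,"dy": 0.15,"dz": -0.03,"wx": 0,"wy": 0,"wz": 0,"fingers": 1},
    {"dx": -0.055,"dy": 0.27,"dz": -0.06,"wx": 0,"wy": 0,"wz": 0,"fingers": 1},
    {"dx": -0.06,"dy": 0.3,"dz": -0.06,"wx": 0,"wy": 0,"wz": 0,"fingers": 1},
    {"dx": -0.06,"dy": 0.35,"dz": 0.03,"wx": 0,"wy": 0,"wz": 0,"fingers": 1},
    {"dx": -0.06,"dy": 0.47,"dz": 0.24,"wx": 0,"wy": 0,"wz": 0,"fingers": 1},
    {"dx": -0.06,"dy": 0.6,"dz": 0.45,"wx": 0,"wy": 0,"wz": 0,"fingers": 1},
    {"dx": -0.06,"dy": 0.7,"dz": 0.63,"wx": 0,"wy": 0,"wz": 0,"fingers": 1},
    {"dx": -0.06,"dy": 0.75,"dz": 0.72,"wx": 0,"wy": 0,"wz": 0,"fingers": 1},
    {"dx": -0.06,"dy": 0.77,"dz": 0.76,"wx": 0,"wy": 0,"wz": 0,"fingers": 1},
    {"dx": -0.06,"dy": 0.77,"dz": 0.76,"wx": 0,"wy": 0,"wz": 0,"fingers": 1}
  ]
}}

```text
clock: 24.25
eef_pos: [500.1, 322.1, 110.5]
eef_rot: [-2.616, 0.003, -3.089]
wrist_force: [-1.5, 0.4, -1.4]
finger_gap: 9.6
finger_force: 60.0
```

Run:
```python
from h import *
from cell import *
p,R=now();print(p,read_state()['eef_rot'])
plan(T0p+[0,0,10],T0,p,R);plan(T0p+[0,0,1],T0,p,R)
```

```text
[500.1094 322.1047 110.5199] [-2.6158  0.0026 -3.0888]
{'dx': np.float64(-0.0059), 'dy': np.float64(0.2028), 'dz': np.float64(0.2942), 'wx': np.float64(-0.0011), 'wy': np.float64(0.0006), 'wz': np.float64(-0.0012)}
{'dx': np.float64(-0.0056), 'dy': np.float64(0.248), 'dz': np.float64(0.372), 'wx': np.float64(-0.0011), 'wy': np.float64(0.0006), 'wz': np.float64(-0.0012)}
```

Call:
{"name": "servo_tool", "arguments": {
  "motion": [
    {"dx": 0,"dy": 0.05,"dz": 0.07,"wx": 0,"wy": 0,"wz": 0,"fingers": 1},
    {"dx": 0,"dy": 0.1,"dz": 0.15,"wx": 0,"wy": 0,"wz": 0,"fingers": 1},
    {"dx": -0.005,"dy": 0.16,"dz": 0.23,"wx": -0.001,"wy": 0,"wz": -0.001,"fingers": 1},
    {"dx": -0.005,"dy": 0.2,"dz": 0.29,"wx": -0.001,"wy": 0,"wz": -0.001,"fingers": 1},
    {"dx": -0.005,"dy": 0.22,"dz": 0.32,"wx": -0.001,"wy": 0,"wz": -0.001,"fingers": 1},
    {"dx": -0.005,"dy": 0.235,"dz": 0.35,"wx": -0.001,"wy": 0,"wz": -0.001,"fingers": 1},
    {"dx": -0.005,"dy": 0.245,"dz": 0.367,"wx": -0.001,"wy": 0,"wz": -0.001,"fingers": 1},
    {"dx": -0.005,"dy": 0.248,"dz": 0.372,"wx": -0.001,"wy": 0,"wz": -0.001,"fingers": 1},
    {"dx": -0.005,"dy": 0.248,"dz": 0.372,"wx": -0.001,"wy": 0,"wz": -0.001,"fingers": 1}
  ]
}}

```text
clock: 25.15
eef_pos: [500.5, 325.3, 65.8]
eef_rot: [-2.618, 0.002, -3.087]
wrist_force: [0.1, -0.7, -2.4]
finger_gap: 9.9
finger_force: 60.0
```

Run:
```python
from h import *
from cell import *
s=read_state();p,R=now();print(p,s['eef_rot'],s['wrist_force'],s['moment'])
```

```text
[500.4628 325.3192  65.8489] [-2.6178  0.0019 -3.0866] [ 0.138  -0.7061 -2.3824] [ 0.7447  0.0436 -0.0466]
```

Call:
{"name": "servo_tool", "arguments": {
  "motion": [
    {"dx": 0,"dy": 0.005,"dz": 0.008,"wx": 0,"wy": 0,"wz": 0,"fingers": 1},
    {"dx": 0,"dy": 0.008,"dz": 0.014,"wx": 0,"wy": 0,"wz": 0,"fingers": 1},
    {"dx": 0,"dy": 0.008,"dz": 0.014,"wx": 0,"wy": 0,"wz": 0,"fingers": 1}
  ]
}}

```text
clock: 25.45
eef_pos: [500.6, 325.4, 64.9]
eef_rot: [-2.618, 0.002, -3.087]
wrist_force: [-2.0, 1.0, 5.4]
finger_gap: 9.7
finger_force: 60.0
```

Call:
{"name": "servo_tool", "arguments": {
  "motion": [
    {"dx": 0,"dy": 0,"dz": 0,"wx": 0,"wy": 0,"wz": 0,"fingers": 0.75},
    {"dx": 0,"dy": 0,"dz": 0,"wx": 0,"wy": 0,"wz": 0,"fingers": 0.6},
    {"dx": 0,"dy": 0,"dz": 0,"wx": 0,"wy": 0,"wz": 0,"fingers": 0.36},
    {"dx": 0,"dy": 0,"dz": 0,"wx": 0,"wy": 0,"wz": 0,"fingers": 0.36},
    {"dx": 0,"dy": 0,"dz": 0,"wx": 0,"wy": 0,"wz": 0,"fingers": 0.36}
  ]
}}

```text
clock: 25.95
eef_pos: [500.4, 325.2, 64.0]
eef_rot: [-2.617, 0.001, -3.087]
wrist_force: [0.7, 0.0, -0.6]
finger_gap: 30.0
finger_force: 0.0
```

Call:
{"name": "servo_tool", "arguments": {
  "motion": [
    {"dx": 0,"dy": 0,"dz": -0.1,"wx": 0,"wy": 0,"wz": 0,"fingers": 0.36},
    {"dx": 0,"dy": 0,"dz": -0.3,"wx": 0,"wy": 0,"wz": 0,"fingers": 0.36},
    {"dx": 0,"dy": 0,"dz": -0.6,"wx": 0,"wy": 0,"wz": 0,"fingers": 0.36},
    {"dx": 0,"dy": 0,"dz": -0.9,"wx": 0,"wy": 0,"wz": 0,"fingers": 0.36},
    {"dx": 0,"dy": 0,"dz": -1,"wx": 0,"wy": 0,"wz": 0,"fingers": 0.36},
    {"dx": 0,"dy": 0,"dz": -1,"wx": 0,"wy": 0,"wz": 0,"fingers": 0.36},
    {"dx": 0,"dy": 0,"dz": -1,"wx": 0,"wy": 0,"wz": 0,"fingers": 0.36},
    {"dx": 0,"dy": 0,"dz": -1,"wx": 0,"wy": 0,"wz": 0,"fingers": 0.36}
  ]
}}

```text
clock: 26.75
eef_pos: [497.3, 374.4, 149.2]
eef_rot: [-2.616, -0.0, -3.087]
wrist_force: [0.2, 0.3, 0.2]
finger_gap: 29.9
finger_force: 0.0
```

Run:
```python
from h import *
from cell import *
s=read_state();print(s['eef_pos'],s['wrist_force'],s['finger_gap'])
for n in('top','scene'):
    c=camera(n)
    for q in('bin','offcut_long','offcut_a','crate'):print(n,q,[(np.round(x['location'],1).tolist(),round(x['conf'],2)) for x in spot_in(q,c)[:4]])
    print(n,'bin centre',pr(c,B0p+[0,0,20]),'bar',pr(c,B0@[-141,0,30]+B0p),'crate rim',[pr(c,[450+x,-341+y,97]).round().tolist() for x in(-92,92) for y in(-112,112)])
    if n=='top':
        for q in('masking_tape','tape_measure','chisel'):print(q,spot_in(q,c)[:1])
        t=trace('bin',c)[0]['pixels'];ys,xs=np.nonzero(t);print('bin box',xs.min(),xs.max(),ys.min(),ys.max())
        m=np.argwhere(c['image'][235:265,360:378].max(2)<70);print('bar px',m.mean(0)+[235,360],len(m))
```

```text
[497.2832 374.3877 149.2418] [0.2346 0.2802 0.2449] 29.90633321336335
top bin [([315.6, 258.4], 0.95)]
top offcut_long [([567.1, 256.9], 0.59)]
top offcut_a [([559.9, 282.8], 0.87), ([313.0, 257.6], 0.7), ([574.9, 285.9], 0.47)]
top crate [([534.2, 271.8], 0.87), ([579.9, 285.6], 0.26)]
top bin centre [317.4309 256.9754] bar [371.0077 252.7119] crate rim [[594.0, 309.0], [502.0, 310.0], [587.0, 235.0], [497.0, 236.0]]
masking_tape [{'location': [149.5, 290.0], 'conf': 0.57}]
tape_measure [{'location': [359.0, 207.6], 'conf': 0.71}]
chisel [{'location': [469.5, 206.7], 'conf': 0.66}]
bin box 266 372 230 282
bar px [253.12 369.64] 25
scene bin []
scene offcut_long [([528.0, 264.0], 0.6), ([521.2, 278.0], 0.49)]
scene offcut_a [([533.4, 283.1], 0.79), ([520.5, 278.1], 0.78), ([527.7, 264.9], 0.35)]
scene crate [([498.5, 274.1], 0.7), ([531.8, 285.3], 0.15)]
scene bin centre [305.3793 252.7716] bar [352.223  252.0989] crate rim [[551.0, 293.0], [464.0, 286.0], [540.0, 243.0], [460.0, 237.0]]
```

Run:
```python
from h import *
from cell import *
cs=[camera('top'),camera('scene')]
def tri(a,b):
    P=[c['K'] if 'K' in c else np.array([[c['fx'],0,c['cx']],[0,c['fy'],c['cy']],[0,0,1]])@np.c_[c['R'],c['t']] for c in cs]
    X=cv2.triangulatePoints(P[0],P[1],np.array(a,float),np.array(b,float));return (X[:3]/X[3]).ravel()
print('long',tri((567.1,256.9),(528,264)),'a',tri((574.9,285.9),(533.4,283.1)),'b',tri((559.9,282.8),(520.5,278.1)))
m=trace('crate',cs[0])[0]['pixels'];ys,xs=np.nonzero(m);print('crate',xs.min(),xs.max(),ys.min(),ys.max())
im=cs[0]['image'].astype(int);s=im[232:285,278:358];print('pine px in bin',int(((s[:,:,0]-s[:,:,2])>40).sum()))
s=im[225:318,485:605];d=im[225:318,485:605];print(read_state()['clock'])
t=trace('masking_tape',cs[0]);print([(x['location'],x['conf'],x['pixels'].sum()) for x in t])
```

```text
long [ 492.8273 -421.2638   56.7926] a [ 416.785  -426.164    64.8187] b [ 425.3508 -389.4622   70.0873]
crate 489 601 228 314
pine px in bin 0
27.6
[]
```

All three offcuts triangulate inside the crate at world z 57–70 mm. The crate's outline is unchanged, the bin is empty and standing, and the arm is clear of everything.

```bash
python3 -c "
from cell import *
print(sign_off())"
```

```text
the job is handed in; nothing more can be done
None
```

The job is handed in: my last camera check put all three offcuts in the crate, which had not moved, and the empty bin standing released on the bare worktop; the tape measure and chisel were where they started, but the arm hid the masking tape, so its position was not confirmed.

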